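# Feed two diesel injectors down the cleaner's gravity chute

## Task

Send the two good injectors down the sloping feed chute: first the one with the blue cap, then, once it has come to rest at the bottom stop, the one with the orange cap, to rest right behind it. Set each injector down squarely on the open upper end of the chute, nozzle in the slot, flange on the rails and capped inlet away from the yellow fence, before letting go, so that it slides down under the lips by itself. Leave the rusty injector in the rack, and do not disturb the oil bottle, the wrench or the piston.

Things in the scene. Friction and masses are not known exactly. Their poses are not given: they have to be found in the camera images.
- blue_injector: Diesel injector with a blue cap on its side inlet, 118 mm long, about 0.32 kg. Origin: centre of its flange's underside; z along its axis, nozzle to top. Flange 64 (x) x 40 (y) x 8 mm (z 0 to 8). Nozzle below: 22 mm diameter for 36 mm, then 16 and 9 mm, tip at z -60. Starts upright in any of the rack's holes, its x turned 0.9 to 3.1 rad from the rack's x.
- orange_injector: Diesel injector with an orange cap on its side inlet, 118 mm long, about 0.32 kg. Origin: centre of its flange's underside; z along its axis, nozzle to top. Flange 64 (x) x 40 (y) x 8 mm (z 0 to 8). Nozzle below: 22 mm diameter for 36 mm, then 16 and 9 mm, tip at z -60. Starts upright in any of the rack's holes, its x turned 0.9 to 3.1 rad from the rack's x.
- blue_injector_grip (a point): On the blue injector's axis at z = 34 mm: middle of the part to grip, a 24 mm diameter steel body from z 8 to 50 mm (an 18 mm nut above it to z 58). Close the fingers along the injector's x, so that the inlet sticks out between them.
- orange_injector_grip (a point): On the orange injector's axis at z = 34 mm: middle of the part to grip, a 24 mm diameter steel body from z 8 to 50 mm (an 18 mm nut above it to z 58). Close the fingers along the injector's x, so that the inlet sticks out between them.
- blue_injector_inlet (a point): Outer end of the blue cap, at (0, -40, 30) mm in its injector's frame: the inlet, 10 to 13 mm thick, sticks out along the injector's -y.
- orange_injector_inlet (a point): Outer end of the orange cap, at (0, -40, 30) mm in its injector's frame: the inlet, 10 to 13 mm thick, sticks out along the injector's -y.
- rusty_injector: A third injector of the same shape and frame, brown with rust all over. Leave it in the rack.
- rack: Fixed plywood rack, 190 (x) x 180 (y) mm, top at 75 mm. Origin: centre of its underside. Holes of 28 mm diameter through the 12 mm top at (-55,-48), (55,-48), (0,47) mm; an injector's flange rests on the top over each.
- channel: Lane of the fixed chute, 35 degree slope, low end to the robot's right. Origin: rails' upper face, centre line, at the rubber end stop, 75 mm up. x uphill, y across, z square off the rails. Two slippery rails, x 0 to 275 mm, 8 mm thick, top z = 0, 26 mm slot between. A flange flat on them slides down by itself; injectors then rest at x = 32 and 96 mm, long side along x, inlet to -y.
- lane_mouth (a point): Upper end of the covered lane (channel x = 0 to 140 mm), at (140, 0, 12) mm in the channel's frame. There side guides stand 44 mm apart, and lips 32 mm apart and 12 to 16 mm above the rails reach over the flange's edges; upturned lead-ins run on to x = 162 mm.
- fence_top (a point): Upper corner of the yellow fence, at (140, 20, 56) mm in the channel's frame. The fence stands on the lip of the +y side along the whole covered lane, inner face 17.5 mm from the centre line, and stops an inlet that points to +y. The -y side is open.
- load (a point): Loading point on the chute's open upper end (channel x = 162 to 275 mm), at (215, 0, 0) mm in the channel's frame: set an injector's origin here. 10 mm high guides beside it flare from 43 to 66 mm apart.
- pipe (a point): Copper rinse pipe, 16 mm thick, fixed to the chute, at (310, 0, 120) mm in the channel's frame: it runs level along the channel's y, right above the loading point, so the gripper must come leaning some 35 degrees, along the channel's -z. Its post stands 115 mm to the -y side, uphill; it ends 68 mm to the +y side.
- oil_bottle: Loose grey oil bottle, 72 mm diameter, 170 mm tall, red cap. Origin: centre of its underside. Bystander.
- wrench: Loose steel wrench, 180 mm, lying on the table. Bystander.
- piston: Loose aluminium piston, 80 mm diameter, 85 mm tall. Origin: centre of its underside. Bystander.

How it is judged:
By the outcome, as a careful person would: the job done as asked, in the order asked, and still so for the second after the job is handed in, with the robot touching nothing.
It also fails if it takes over 72 s, if anything falls off the work surface, if the arm or the gripper's body presses on something with over 40 N, if the wrist force passes 120 N, or if a joint passes its speed limit or range.

## Robot

A 7-joint arm with a two-finger parallel gripper is mounted at the origin on the work surface. World frame = base frame: x ahead of the robot, y to its left, z up, the work surface at z = 0. Lengths are in m, angles in rad, forces in N, time in s.
With the tool pointing down it reaches from about 0.4 to 0.9 m from the base axis. Payload 5.5 kg.
Tool frame: the origin (TCP) lies at the very end of the fingers, on their centre line; the grasp point (between the pads) lies 19 mm behind it; z points along the fingers, y is the line along which they close (so a half turn about z gives the same grasp; the last joint's range is limited). The gripper opens to 92 mm and grips with 3 to 60 N. Pads are 19 mm wide; open, the fingers measure 130 mm over their backs; the gripper's body (75 mm by 190 mm) begins 47 mm behind the grasp point.
Start: joints at [1.551, 0.501, -0.427, 1.55, 0.221, 1.138, -0.21], TCP at [0.181, -0.624, 0.227] pointing down, gripper open.
Joint ranges: [-2.88, 2.88], [-0.31, 2.03], [-1.54, 1.56], [0.2, 2.42], [-1.41, 4.55], [0.19, 2.02], [-2.57, 2.57]. Speed limits (rad/s): [2.57, 2.57, 3.14, 3.14, 3.14, 3.14, 3.14].

## Interface

Orientations are given as a unit quaternion [x, y, z, w].
In Python, from station import get_state, snapshot, sign_off, recognise, masks_of gives the robot as it stands. The module is installed in compiled form; this text tells all that it offers.
- The arm moves only by the shell command python3 -m creep 'ROWS' [FORCE]. ROWS is JSON, a list that holds one entry, the list of rows, each a list of 5 numbers: the shift along the world's x, y, z in cm, then the turn about the world's z in rad, then the closure, from 0 (fully open) to 1 (shut). A call has exactly 5 rows; each row is the pose to reach, as a shift and turn from the pose commanded when the call began; what a row does not reach only later rows make up. A row lasts 1/10 s, in which the tool goes at most 50 mm and 8.59 degrees, less where a joint would pass 70% of its speed; a pose out of reach is approached as far as the arm can. A call with a gripper value outside its range is refused whole. The fingers move at their own pace and stop on an object; FORCE is the grip in N (left out, the last holds). Time passes only in rows, so rows that repeat a pose let the fingers close, or fill a call up. It gives the time, the measured TCP pose, the force, the opening and the grip force at its end, in the units of the state.
- get_state(): the state, without advancing time (a new reading comes with each control period).
- snapshot(name): name is "scene" or "top" or "wrist"; returns a dict with "img" (384x512x3 uint8, red, green, blue), "depth" (384x512 float32, m along the optical axis (not along the pixel's ray), 0 where there is no reading), "fx", "fy", "cx", "cy" (pixels), "R" (3x3) and "t" (3): a world point X has camera coordinates R X + t. Camera axes: x right, y down, z forward; pixel columns grow to the right and rows downward; lengths in m; the calibration is good to about 2 mm. A picture is of the moment at which its call begins.
- sign_off(): hands the job in; it is judged then, once.
Trained networks look in a picture, given as the dict that the camera call returned (one of the last four; its "shot" number tells which), for a name from the list of things; names that differ only in an ending like _2 or _b are one class to them, and where a whole thing is asked for, a point or a joint stands for the part that bears it (a point fixed in the world has none). Each returns a list of dicts, best first, with "conf" (0 to 1); they miss things now and then, are a little off and sometimes report something else, mostly with a low value. They report only what shows in the picture. A call takes as long as a camera call.
- recognise(label, picture): "position" ([column, row] in pixels, amid what is visible of it).
- masks_of(label, picture): "region" (384x512 bool, what is visible of it) and "position" ([column, row] in pixels, amid what is visible of it).
The state is a dict: "clock": time; "qpos": joint angles; "qvel": joint speeds; "joint_torque": joint torques, N m; "position": TCP position; "ee_rot": TCP orientation; "wrist_force": force on the tool from outside, world axes, zero at the start; "moment": the same for the moment, N m; "opening": finger opening in m; "grasp_force": force on a finger pad.
Only numpy, scipy, OpenCV 4.12 (cv2) and the standard library are available. Lean on these libraries where they do the work, as an engineer would, in place of code of your own. Each camera call takes 0.05 s, during which the arm holds its last target. There are 200 camera calls.

## Working session

There is one attempt and no reset: what is moved stays moved. The work goes in short steps, Python scripts to look and compute and a shell command to move; the robot and the scene stay as the last step left them, time stands still between calls to the robot, and variables do not carry over. Pictures are saved under pics/ and viewed, at most 10 in all, crops included, and the job is handed in when it is done.

```bash
mkdir -p pics; ls
python3 - <<'E'
from station import *
import cv2
s=get_state();print(s)
for n in("scene","top"):
    p=snapshot(n);cv2.imwrite(f"pics/{n}0.png",p["img"][...,::-1]);print(n,p["fx"],p["cx"],p["cy"],p["R"],p["t"],p["shot"])
    for l in["blue_injector","orange_injector","rusty_injector","blue_injector_inlet","orange_injector_inlet","blue_injector_grip","orange_injector_grip","rack","channel","lane_mouth","fence_top","load","pipe","oil_bottle","piston","wrench"]:
        print(l,[( [round(float(v)) for v in r["position"]],round(r["conf"],2),round(float(p["depth"][int(r["position"][1]),int(r["position"][0])]),3)) for r in recognise(l,p)[:2]])
print(get_state()["clock"])
E
```

```text
pics
{'clock': 0.0, 'qpos': array([ 1.55117021,  0.50186376, -0.42680793,  1.55142036,  0.22076712,
        1.13830821, -0.21031339]), 'qvel': array([-3.67387011e-06, -7.47495718e-04,  1.68290139e-03, -2.57796000e-03,
       -6.92956484e-04,  9.30198558e-04, -9.47944238e-04]), 'joint_torque': array([ 2.44864314e-04, -5.66599810e+01, -5.81611767e+00, -2.79113388e+01,
       -6.86233048e-02,  3.06810695e-02,  1.86658749e-04]), 'position': array([ 0.18117979, -0.62351675,  0.22568219]), 'ee_rot': array([ 9.90014787e-01,  1.40960179e-01, -8.32744538e-05, -9.70875731e-04]), 'wrist_force': array([-0.25338766,  0.72074941, -1.18273734]), 'moment': array([0.01319759, 0.01602759, 0.05114666]), 'grasp_force': 0.0, 'opening': 0.0918515236405647}
scene 449.7751993483141 259.4688424474641 189.72774588918222 [[-0.68908495  0.72467326  0.00325592]
 [ 0.42321201  0.40606731 -0.80993885]
 [-0.58826315 -0.55673873 -0.58650529]] [ 0.42059975 -0.08362447  1.65402152] 1
blue_injector []
orange_injector [([378, 262], 0.58, 1.122)]
rusty_injector [([360, 234], 0.37, 1.21)]
blue_injector_inlet [([359, 233],
[... 936 characters left out ...]
16), ([382, 257], 0.32, 1.201)]
rusty_injector [([187, 221], 0.68, 1.25)]
blue_injector_inlet [([181, 253], 0.76, 1.205), ([302, 232], 0.52, 1.343)]
orange_injector_inlet [([154, 235], 0.5, 1.232)]
blue_injector_grip [([180, 253], 0.81, 1.207), ([154, 233], 0.17, 1.226)]
orange_injector_grip [([155, 236], 0.82, 1.232)]
rack [([168, 237], 0.94, 1.275)]
channel [([296, 231], 0.66, 1.342)]
lane_mouth [([302, 233], 0.95, 1.154), ([180, 254], 0.17, 1.205)]
fence_top []
load [([296, 232], 0.63, 1.34)]
pipe [([298, 234], 0.95, 1.161), ([381, 252], 0.52, 1.207)]
oil_bottle [([381, 255], 0.83, 1.207), ([297, 234], 0.42, 1.168)]
piston [([183, 159], 0.58, 1.322)]
wrench [([363, 202], 0.64, 1.369)]
1.7
```

Run:
```python
import cv2
a=cv2.imread("pics/scene0.png");b=cv2.imread("pics/top0.png")
cv2.imwrite("pics/a.png",cv2.resize(a[90:370,130:450],None,fx=2.1,fy=2.1,interpolation=2))
cv2.imwrite("pics/b.png",cv2.resize(b[100:320,110:420],None,fx=2.5,fy=2.5,interpolation=2))
```

```text
(no output)
```

View pics/a.png

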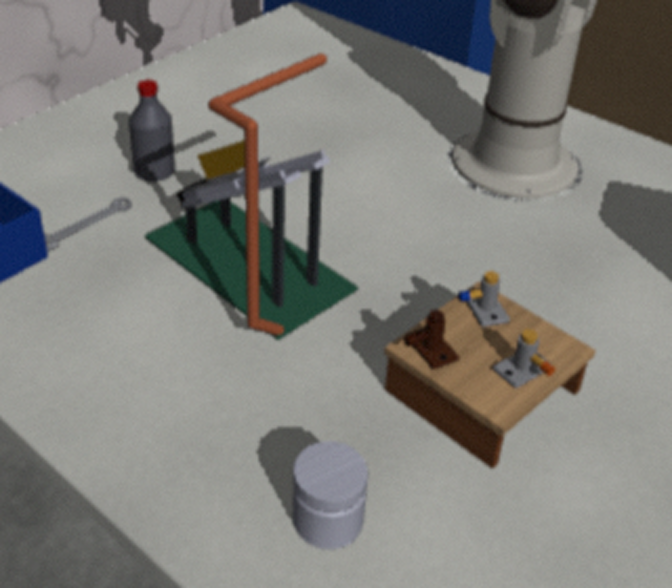

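View pics/b.png

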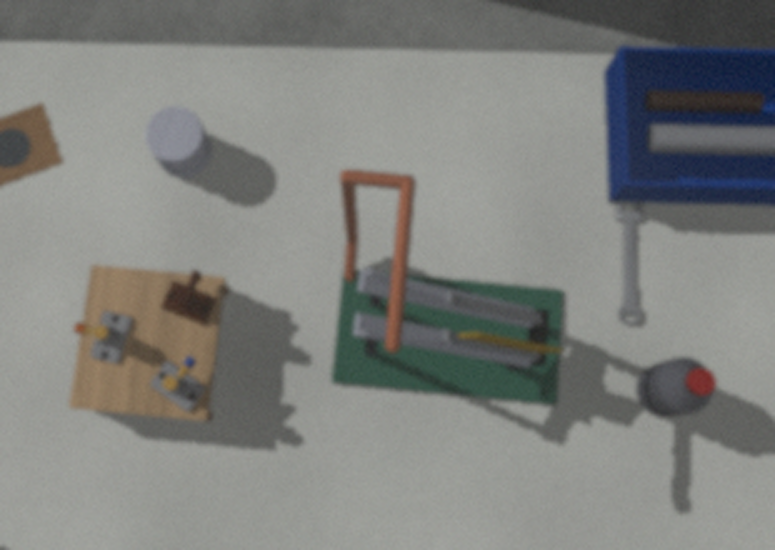

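```bash
cat > h.py <<'E'
import numpy as np, cv2
from station import *
def cloud(p,m):
    r,c=np.nonzero(m&(p["depth"]>0)); z=p["depth"][r,c]
    return (np.c_[(c-p["cx"])/p["fx"]*z,(r-p["cy"])/p["fy"]*z,z]-p["t"])@np.asarray(p["R"])
def proj(p,X):
    q=np.asarray(p["R"])@X+p["t"]; return p["fx"]*q[0]/q[2]+p["cx"],p["fy"]*q[1]/q[2]+p["cy"]
E
python3 - <<'E'
from h import *
np.set_printoptions(precision=4,suppress=True)
for n in("top","scene"):
    p=snapshot(n); C=cloud(p,p["depth"]>=0); 
    np.savez(f"{n}.npz",**{k:v for k,v in p.items()})
    full=(p["depth"]>0); hsv=cv2.cvtColor(p["img"],cv2.COLOR_RGB2HSV)
    rgb=p["img"][full].astype(int); H=hsv[full]
    print(n)
    for l in("rack",'channel','pipe','blue_injector','orange_injector','rusty_injector'):
        r=masks_of(l,p)
        for q in r[:2]:
            m=q["region"]; X=cloud(p,m); print(l,round(q["conf"],2),m.sum(),q["position"],np.median(X,0),X.min(0),X.max(0))
            if l=="rack":
                T=X[(abs(X[:,2]-.075)<.008)]; print(cv2.minAreaRect(T[:,:2].astype(np.float32)*1000))
    sel=lambda f:C[f]
    # colours
    R,G,B=rgb.T; h,s,v=H.T.astype(int)
    blue=(h>105)&(h<125)&(s>140)&(C[:,2]>.085)&(C[:,2]<.13); org=(h<14)&(s>170)&(v>120)&(C[:,2]>.085)&(C[:,2]<.14); cop=(h<14)&(s>90)&(v>100)&(C[:,2]>.31)&(C[:,2]<.4)&(abs(C[:,1])<.2)
    for k,mm in(("blue",blue),("org",org)): print(k,mm.sum(),np.median(C[mm],0),C[mm].min(0),C[mm].max(0))
    P=C[cop]; print("pipe",len(P),P.min(0),P.max(0)); np.save(f"pipe_{n}.npy",P)
print(get_state()["clock"])
E
```

```text
top
rack 0.59 2367 [167.1, 234.0] [0.4904 0.2656 0.0756] [ 0.3956  0.163  -0.0063] [0.6005 0.379  0.1117]
((496.23095703125, 259.2993469238281), (181.7440643310547, 190.42282104492188), 86.33513641357422)
channel 0.75 1294 [294.0, 229.5] [ 0.5125 -0.1486  0.162 ] [ 0.476  -0.2659  0.0033] [ 0.5916 -0.0158  0.2411]
pipe 0.78 1331 [297.4, 233.3] [ 0.5131 -0.1505  0.1612] [ 0.476  -0.2827 -0.0002] [ 0.616  -0.0158  0.2411]
blue_injector 0.53 260 [180.9, 251.4] [0.4391 0.2069 0.0851] [0.4105 0.1813 0.0731] [0.4725 0.2445 0.1383]
blue_injector 0.33 1428 [298.2, 232.3] [ 0.515  -0.1498  0.1591] [ 0.4746 -0.2798  0.003 ] [ 0.5982 -0.0088  0.3581]
orange_injector 0.79 258 [154.1, 235.9] [0.4988 0.3042 0.0856] [0.4689 0.2846 0.075 ] [0.5315 0.3427 0.1381]
orange_injector 0.39 252 [362.2, 205.1] [ 0.6201 -0.3974  0.0073] [ 0.5488 -0.4189 -0.0053] [ 0.7164 -0.3804  0.0152]
rusty_injector 0.55 272 [188.1, 216.7] [0.5463 0.201  0.0852] [0.5205 0.1726 0.0704] [0.5826 0.2462 0.1377]
rusty_injector 0.44 542 [181.1, 155.9] [0.7706 0.2372 0.0848] [0.7402 0.202  0.0036] [0.8483 0.2792 0.0941]
blue 419 [ 0.8106 -0.5119  0.0906] [ 0.7198 -0.6675  0.085 ] [ 0.922 -0.37   0.099]
  return _methods._mean(a, axis=axis, dtype=dtype,
  ret = um.true_divide(
Traceback (most recent call last):
ValueError: zero-size array to reduction operation minimum which has no identity
```

Run:
```python
from h import *
np.set_printoptions(precision=4,suppress=True)
p=snapshot("scene"); np.savez("scene.npz",**p)
for n in("top","scene"):
    p=dict(np.load(f"{n}.npz")); full=p["depth"]>0; C=cloud(p,full)
    h,s,v=cv2.cvtColor(p["img"],cv2.COLOR_RGB2HSV)[full].T.astype(int)
    rk=(abs(C[:,0]-.496)<.12)&(abs(C[:,1]-.259)<.12)&(C[:,2]>.08)
    for k,mm in(("blue",rk&(h>100)&(h<130)&(s>100)),("org",rk&(h<13)&(s>120)&(v>70)&(C[:,1]>.26)),("yel",rk&(h>15)&(h<26)&(s>120)&(C[:,2]>.12))):
        print(n,k,mm.sum(),np.median(C[mm],0) if mm.any() else '')
        print(np.c_[C[mm],h[mm],s[mm],v[mm]][:25])
    P=C[(C[:,2]>.325)&(C[:,2]<.39)&(abs(C[:,1]+.1)<.2)&(C[:,0]>.3)&(C[:,0]<.8)]; print("pipe",len(P),P.min(0),P.max(0)); np.save(f"pipe_{n}.npy",P)
    print(P[::max(1,len(P)//25)])
```

```text
top blue 3 [0.4689 0.1975 0.1123]
[[  0.4692   0.1987   0.1083 113.     111.     113.    ]
 [  0.4689   0.1948   0.1123 114.     105.     102.    ]
 [  0.4655   0.1975   0.1137 115.     104.     103.    ]]
top org 5 [0.5071 0.3397 0.1104]
[[  0.5099   0.342    0.1133  10.     126.     134.    ]
 [  0.5099   0.3387   0.1138  11.     138.     126.    ]
 [  0.5071   0.3427   0.1101  10.     141.     137.    ]
 [  0.5071   0.3394   0.1104  11.     149.     132.    ]
 [  0.5041   0.3397   0.1085  12.     131.     127.    ]]
top yel 20 [0.4415 0.2204 0.1346]
[[  0.5052   0.3078   0.1313  19.     121.     141.    ]
 [  0.5013   0.3125   0.136   19.     123.     141.    ]
 [  0.5017   0.3101   0.1331  19.     126.     144.    ]
 [  0.5016   0.3064   0.1353  19.     128.     143.    ]
 [  0.5017   0.3033   0.135   19.     129.     138.    ]
 [  0.4983   0.3091   0.1359  20.     134.     139.    ]
 [  0.4984   0.306    0.1357  18.     128.     140.    ]
 [  0.4986   0.3031   0.1347  19.     129.     134.    ]
 [  0.4955   0.3063   0.1335  20.     123.     131.    ]
 [  0.4415   0.2205   0.1328
[... 5385 characters left out ...]
] [0.6542 0.0064 0.3615]
[[ 0.4648 -0.0569  0.3578]
 [ 0.4798 -0.0542  0.3553]
 [ 0.5068 -0.0584  0.3578]
 [ 0.5007 -0.0498  0.3558]
 [ 0.481  -0.0527  0.3445]
 [ 0.531  -0.0538  0.357 ]
 [ 0.5146 -0.0511  0.3488]
 [ 0.5622 -0.0596  0.3581]
 [ 0.5519 -0.0553  0.3528]
 [ 0.5453 -0.0509  0.349 ]
 [ 0.588  -0.0592  0.3568]
 [ 0.5813 -0.0553  0.3528]
 [ 0.6193 -0.0667  0.3578]
 [ 0.6145 -0.061   0.3553]
 [ 0.6033 -0.0583  0.3489]
 [ 0.6437 -0.0627  0.3579]
 [ 0.6203 -0.059   0.347 ]
 [ 0.6411 -0.0374  0.3585]
 [ 0.6476 -0.0342  0.3569]
 [ 0.6518 -0.03    0.3548]
 [ 0.6433 -0.0046  0.3587]
 [ 0.6478 -0.0002  0.357 ]
 [ 0.6464  0.005   0.3531]
 [ 0.6421  0.0041  0.3425]
 [ 0.6515 -0.007   0.3307]]
```

```bash
python3 - <<'E'
from h import *
P=np.load("pipe_top.npy"); P=P[(P[:,0]>.468)&(P[:,0]<.63)&(P[:,2]>.345)&(P[:,1]<-.04)]
k=np.polyfit(P[:,0],P[:,1],1); print(k,np.degrees(np.arctan(k[0])),len(P))
P2=np.load("pipe_scene.npy"); P2=P2[(P2[:,0]>.468)&(P2[:,0]<.63)&(P2[:,2]>.352)]
print(np.polyfit(P2[:,0],P2[:,1],1))
E
python3 -m creep '[[[1,1,5,0,0],[3,3,10,0,0],[6,6,15,0,0],[9,9,20,0,0],[12,12,25,0,0]]]'
python3 -m creep '[[[4,4,2,0,0],[8,8,2,0,0],[11,12,2,0,0],[13,16,2,0,0],[14,20,2,0,0]]]'
python3 -c "
from station import *;print(get_state())"
```

```text
[-0.07451574 -0.02246935] -4.2615613018385785 373
[-0.07519282 -0.01610097]
clock: 2.6
position: [0.2766, -0.5286, 0.4359]
ee_rot: [0.99, 0.141, 0.0, 0.0]
wrist_force: [1.5, -0.1, 0.5]
opening: 0.0918
grasp_force: 0.0
clock: 3.1
position: [0.4171, -0.3289, 0.4538]
ee_rot: [0.99, 0.142, 0.0, -0.0]
wrist_force: [0.6, 0.0, 1.2]
opening: 0.0918
grasp_force: 0.0
{'clock': 3.1, 'qpos': array([ 1.17113563,  0.16094239, -0.64006539,  1.49888057,  0.0952256 ,
        1.51290854, -0.75495888]), 'qvel': array([-0.39128182, -0.4280131 , -0.28663359,  0.46078728, -0.20426892,
       -0.07830044, -0.70230117]), 'joint_torque': array([  2.84807771, -33.80717397,  -1.44861147, -32.22543955,
         0.38445247,   0.20126553,   0.86034028]), 'position': array([ 0.41712262, -0.32886472,  0.45384874]), 'ee_rot': array([ 9.89933512e-01,  1.41532332e-01,  4.73965888e-04, -1.24438621e-04]), 'wrist_force': array([0.62977425, 0.04036274, 1.19266101]), 'moment': array([ 0.01387933, -0.03853192,  0.01924464]), 'grasp_force': 0.0, 'opening': 0.09179283174944773}
```

```bash
python3 -m creep '[[[0,5,5,0,0],[0,10,10,0,0],[0,15,15,0,0],[0,20,20,0,0],[0,22,25,0,0]]]'
python3 -m creep '[[[0,5,5,0,0],[0,10,10,0,0],[0,15,15,0,0],[0,15,20,0,0],[0,15,25,0,0]]]'
python3 -c "
from station import *;print(get_state()['qpos'])"
```

```text
clock: 3.6
position: [0.415, -0.1574, 0.6375]
ee_rot: [0.99, 0.142, -0.0, 0.001]
wrist_force: [1.4, -0.8, 0.1]
opening: 0.0917
grasp_force: 0.0
clock: 4.1
position: [0.4167, -0.0278, 0.7161]
ee_rot: [0.989, 0.144, 0.029, 0.006]
wrist_force: [-0.6, -0.4, 0.6]
opening: 0.0919
grasp_force: 0.0
[ 0.83214195 -0.01659385 -0.79919656  1.07922551 -0.01188879  2.01490203
 -1.25540604]
```

```bash
python3 -m creep '[[[0,0,5,0,0],[0,0,10,0,0],[0,0,15,0,0],[0,0,20,0,0],[0,0,25,0,0]]]'
python3 -m creep '[[[0,0,0,0,0],[0,0,0,0,0],[0,0,0,0,0],[0,0,0,0,0],[0,0,0,0,0]]]'
python3 -m creep '[[[0,4,-5,0,0],[0,8,-10,0,0],[0,12,-15,0,0],[0,15,-20,0,0],[0,15,-25,0,0]]]'
python3 -c "
from station import *;print(get_state()['qpos'])"
```

```text
clock: 4.6
position: [0.4213, -0.0311, 0.7415]
ee_rot: [0.988, 0.141, 0.057, 0.011]
wrist_force: [-0.1, -0.4, 0.4]
opening: 0.092
grasp_force: 0.0
clock: 5.1
position: [0.4214, -0.0313, 0.7411]
ee_rot: [0.988, 0.141, 0.057, 0.011]
wrist_force: [0.3, 0.1, -0.2]
opening: 0.0917
grasp_force: 0.0
clock: 5.6
position: [0.4212, 0.1079, 0.5341]
ee_rot: [0.988, 0.142, 0.059, 0.012]
wrist_force: [0.8, -0.3, 0.7]
opening: 0.0917
grasp_force: 0.0
[ 1.01208631 -0.28766792 -1.01669368  1.59133993 -0.23620552  1.58147348
 -1.30304316]
```

```bash
cat >> h.py <<'E'
from scipy.spatial.transform import Rotation as Ro
def st():
    s=get_state(); M=Ro.from_quat(s["ee_rot"]).as_matrix(); z=M[:,2]; y=M[:,1]; p=s["position"]
    d=np.degrees
    print("t%.2f"%s["clock"],"p",np.round(p,4),"tilt %.1f tow %.1f | tooly az %.1f | TCP az %.1f r %.3f | F"%(d(np.arccos(-z[2])),d(np.arctan2(z[1],z[0])),d(np.arctan2(y[1],y[0])),d(np.arctan2(p[1],p[0])),np.hypot(*p[:2])),np.round(s["wrist_force"],1),"op %.4f g %.1f"%(s["opening"],s["grasp_force"]),"q",np.round(s["qpos"],2))
if __name__=="__main__": st()
E
python3 h.py
python3 -m creep '[[[-5,-1,0,0,0],[-10,-2,0,0,0],[-15,-4,0,0,0],[-20,-5,0,0,0],[-25,-6,0,0,0]]]' >/dev/null; python3 h.py
python3 -m creep '[[[-5,-1,0,0,0],[-10,-2,0,0,0],[-15,-4,0,0,0],[-20,-5,0,0,0],[-25,-6,0,0,0]]]' >/dev/null; python3 h.py
```

```text
t5.60 p [0.4212 0.1079 0.5341] tilt 6.9 tow -3.6 | tooly az -73.8 | TCP az 14.4 r 0.435 | F [ 0.8 -0.3  0.7] op 0.0917 g 0.0 q [ 1.01 -0.29 -1.02  1.59 -0.24  1.58 -1.3 ]
t6.10 p [0.3473 0.0952 0.5458] tilt 7.1 tow -5.4 | tooly az -74.0 | TCP az 15.3 r 0.360 | F [-0.5 -0.2 -0.2] op 0.0918 g 0.0 q [ 0.11 -0.3  -0.34  1.69 -0.06  1.62 -1.52]
t6.60 p [0.2965 0.0984 0.4798] tilt 5.5 tow 114.4 | tooly az -70.7 | TCP az 18.4 r 0.312 | F [ 3.6 -0.5 -1. ] op 0.0917 g 0.0 q [-0.18 -0.31 -0.08  1.85 -0.12  1.61 -1.5 ]
```

```bash
python3 -m creep '[[[2,1,4,0.15,0],[4,2,8,0.3,0],[6,2,12,0.45,0],[8,3,16,0.6,0],[9,3,20,0.75,0]]]' >/dev/null; python3 h.py
python3 -m creep '[[[1,0,5,0.15,0],[1,0,10,0.3,0],[2,0,15,0.45,0],[2,0,20,0.6,0],[2,0,25,0.72,0]]]' >/dev/null; python3 h.py
```

```text
t7.10 p [0.3923 0.1127 0.6667] tilt 5.0 tow 150.3 | tooly az -30.0 | TCP az 16.0 r 0.408 | F [-37.2 -13.3   3.3] op 0.0919 g 0.0 q [-0.28 -0.01 -0.    1.2  -0.07  2.02 -0.84]
t7.60 p [0.4087 0.1159 0.6822] tilt 1.3 tow 167.4 | tooly az 10.3 | TCP az 15.8 r 0.425 | F [-0.9  0.4 -0.8] op 0.0919 g 0.0 q [-0.36  0.    0.03  1.14 -0.01  2.01 -0.15]
```

```bash
python3 -m creep '[[[1,2,-4,0.15,0.4],[1,4,-8,0.3,0.4],[2,6,-12,0.45,0.4],[2,8,-16,0.6,0.4],[3,10,-20,0.75,0.4]]]' >/dev/null
python3 -m creep '[[[0,0,-5,0.1,0.4],[0,0,-10,0.15,0.4],[0,0,-15,0.15,0.4],[0,0,-20,0.15,0.4],[0,0,-20,0.15,0.4]]]' >/dev/null
python3 - <<'E'
from h import *
st(); p=snapshot("wrist"); cv2.imwrite("pics/w1.png",p["img"][...,::-1])
for l in("blue_injector_inlet","blue_injector_grip"):
    for r in recognise(l,p)[:2]:
        c,w=map(int,r["position"]); m=np.zeros(p["depth"].shape,bool); m[w-1:w+2,c-1:c+2]=1; print(l,r["conf"],c,w,np.median(cloud(p,m),0))
C=cloud(p,p["depth"]>0); h,s,v=cv2.cvtColor(p["img"],cv2.COLOR_RGB2HSV)[p["depth"]>0].T.astype(int)
rk=(np.hypot(C[:,0]-.439,C[:,1]-.2155)<.055)
for k,m in(("blue",rk&(h>105)&(h<125)&(s>130)&(C[:,2]>.09)),("yel",rk&(h>14)&(h<27)&(s>110)&(C[:,2]>.12))): print(k,m.sum(),C[m].mean(0),C[m].min(0),C[m].max(0))
E
```

```text
t8.60 p [0.4339 0.2134 0.2756] tilt 2.1 tow -145.2 | tooly az 61.6 | TCP az 26.2 r 0.484 | F [-0.7  0.6  0.2] op 0.0553 g 0.0 q [-0.45  0.15 -0.08  1.88  0.02  1.15  0.55]
blue_injector_inlet 0.8 264 176 [0.42869613 0.22062788 0.13149159]
blue_injector_grip 0.77 260 177 [0.42771301 0.21623063 0.13276616]
blue_injector_grip 0.63 356 184 [0.48597605 0.30443435 0.11916611]
blue 68 [0.46466065 0.19860738 0.11077505] [0.45914941 0.19310435 0.10793838] [0.47054155 0.2046191  0.11314431]
yel 2486 [0.42120891 0.2384741  0.34581209] [0.39059744 0.19713525 0.1308024 ] [0.4439091  0.27047417 0.37632631]
```

View pics/w1.png

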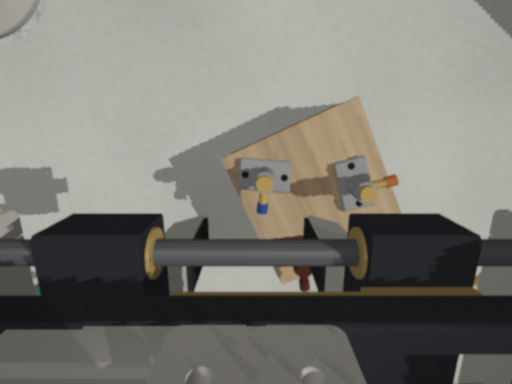

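```bash
cat >> h.py <<'E'
def axis(name,near):
    p=snapshot("wrist"); full=p["depth"]>0; C=cloud(p,full); h,s,v=cv2.cvtColor(p["img"],cv2.COLOR_RGB2HSV)[full].T.astype(int)
    rk=(np.hypot(C[:,0]-near[0],C[:,1]-near[1])<.06)
    y=C[rk&(h>14)&(h<27)&(s>110)&(C[:,2]>.12)&(C[:,2]<.15)]; f=C[rk&(s<60)&(abs(C[:,2]-.083)<.003)]
    b=C[rk&((h>105)&(h<125) if name=="blue" else (h<13))&(s>130)&(C[:,2]>.09)]
    for k,X in(("top",y),("flange",f),("cap",b)): print(k,len(X),X.mean(0).round(4),X.min(0).round(4),X.max(0).round(4))
    print(cv2.minAreaRect((f[:,:2]*1000).astype(np.float32)))
    a=(y.min(0)+y.max(0))/2; d=b.mean(0)-a; print("inlet az",np.degrees(np.arctan2(d[1],d[0])),a)
E
python3 -c "
from h import *
axis('blue',(.439,.2155))"
```

```text
top 184 [0.4355 0.2168 0.1331] [0.4274 0.2084 0.1313] [0.4437 0.2249 0.1357]
flange 1136 [0.4333 0.2179 0.083 ] [0.4032 0.1801 0.08  ] [0.4676 0.2527 0.0855]
cap 64 [0.4649 0.1984 0.1108] [0.4586 0.1927 0.1074] [0.471  0.2038 0.1129]
((435.53265380859375, 216.54661560058594), (63.87348175048828, 40.037803649902344), 57.35963439941406)
inlet az -31.95665546840298 [0.43558085 0.21668641 0.13350811]
```

```bash
python3 -m creep '[[[0.2,0.3,-4,-0.065,0.4],[0.2,0.3,-8,-0.065,0.4],[0.2,0.3,-12,-0.065,0.4],[0.2,0.3,-15,-0.065,0.4],[0.2,0.3,-17,-0.065,0.4]]]' >/dev/null
python3 h.py
```

```text
t9.30 p [0.4423 0.2197 0.1128] tilt 1.2 tow -144.3 | tooly az 57.8 | TCP az 26.4 r 0.494 | F [ 1.  -0.1 -0.1] op 0.0554 g 0.0 q [-0.46  0.36 -0.07  2.03  0.04  0.78  0.46]
```

```bash
python3 -m creep '[[[-0.5,-0.2,-0.5,0,0.4],[-0.7,-0.3,-1.5,0,0.4],[-0.7,-0.3,-2.3,0,0.4],[-0.7,-0.3,-2.3,0,0.4],[-0.7,-0.3,-2.3,0,0.4]]]' >/dev/null
python3 h.py
```

```text
t9.80 p [0.4342 0.2161 0.0898] tilt 1.3 tow -144.9 | tooly az 57.8 | TCP az 26.5 r 0.485 | F [ 0.2 -0.2 -0.3] op 0.0554 g 0.0 q [-0.46  0.39 -0.07  2.06  0.04  0.72  0.45]
```

```bash
python3 -m creep '[[[0.1,0,0,0,0.9],[0.1,0,0,0,0.9],[0.1,0,0,0,0.9],[0.1,0,0,0,0.9],[0.1,0,0.5,0,0.9]]]' 45 >/dev/null; python3 h.py
python3 -m creep '[[[0,0,3,0,0.9],[0,0,7,0,0.9],[0,0,11,0,0.9],[0,0,15,-0.15,0.9],[0,0,19,-0.3,0.9]]]' >/dev/null; python3 h.py
python3 -m creep '[[[0,0,4,-0.15,0.9],[0,-1,8,-0.3,0.9],[0,-2,12,-0.35,0.9],[0,-3,16,-0.35,0.9],[0,-3,20,-0.35,0.9]]]' >/dev/null; python3 h.py
python3 -m creep '[[[0,0,4,0,0.9],[0,0,8,0,0.9],[0,0,12,0,0.9],[0,0,16,0,0.9],[0,0,20,0,0.9]]]' >/dev/null; python3 h.py
```

```text
t10.30 p [0.4339 0.2155 0.0937] tilt 1.4 tow -145.8 | tooly az 57.8 | TCP az 26.4 r 0.484 | F [-0.4 -0.9 -3.8] op 0.0230 g 44.9 q [-0.46  0.38 -0.07  2.05  0.04  0.73  0.45]
t10.80 p [0.4336 0.2153 0.2855] tilt 1.4 tow -162.6 | tooly az 40.3 | TCP az 26.4 r 0.484 | F [ 0.6  0.1 -3.5] op 0.0234 g 44.9 q [-0.48  0.13 -0.04  1.88 -0.    1.16  0.19]
t11.30 p [0.4339 0.1836 0.4855] tilt 1.4 tow -179.8 | tooly az 20.5 | TCP az 22.9 r 0.471 | F [ 1.6  0.2 -3. ] op 0.0230 g 44.9 q [-0.46  0.02  0.01  1.56 -0.01  1.59 -0.09]
t11.80 p [0.4345 0.1856 0.6825] tilt 1.1 tow 168.7 | tooly az 20.6 | TCP az 23.1 r 0.472 | F [-68.4 -34.7   1.7] op 0.0235 g 44.9 q [-0.52  0.1   0.08  1.04 -0.02  2.02 -0.09]
```

```bash
python3 -m creep '[[[0,0,2,0,0.9],[0,0,5,0,0.9],[0,0,9,0,0.9],[0,0,14,0,0.9],[0,0,19,0,0.9]]]' >/dev/null; python3 h.py
python3 -m creep '[[[0,0,5,0,0.9],[0,0,10,0,0.9],[0,0,15,0,0.9],[0,0,20,0,0.9],[0,0,25,0,0.9]]]' >/dev/null; python3 h.py
python3 -m creep '[[[-2,-1,5,0,0.9],[-4,-2,10,0,0.9],[-6,-3,15,0,0.9],[-8,-4,20,0,0.9],[-10,-5,25,0,0.9]]]' >/dev/null; python3 h.py
```

```text
t12.30 p [0.4288 0.1849 0.708 ] tilt 2.5 tow 38.9 | tooly az 20.6 | TCP az 23.3 r 0.467 | F [ 0.2 -0.2 -3.7] op 0.0231 g 45.0 q [-0.94  0.06  0.54  1.03 -0.05  2.02 -0.06]
t12.80 p [0.426  0.1849 0.7349] tilt 5.9 tow 30.3 | tooly az 20.5 | TCP az 23.5 r 0.464 | F [ 0.   0.3 -3.4] op 0.0232 g 45.0 q [-1.12  0.04  0.71  0.99 -0.04  2.01 -0.07]
t13.30 p [0.3922 0.1642 0.7575] tilt 8.8 tow 30.1 | tooly az 20.4 | TCP az 22.7 r 0.425 | F [ 0.5 -1.3 -4.3] op 0.0235 g 45.0 q [-0.22 -0.03 -0.21  1.01 -0.02  2.01 -0.09]
```

```bash
python3 -m creep '[[[0,0,5,0,0.9],[0,0,10,0,0.9],[0,0,15,0,0.9],[0,0,20,0,0.9],[0,0,25,0,0.9]]]' >/dev/null; python3 h.py
python3 -m creep '[[[2,1,5,0,0.9],[4,2,10,0,0.9],[6,3,15,0,0.9],[8,4,20,0,0.9],[10,5,25,0,0.9]]]' >/dev/null; python3 h.py
python3 -m creep '[[[4,2,2,0,0.9],[8,4,4,0,0.9],[12,6,6,0,0.9],[16,8,8,0,0.9],[20,9,10,0,0.9]]]' >/dev/null; python3 h.py
```

```text
t13.80 p [0.3975 0.1681 0.7855] tilt 12.4 tow 28.6 | tooly az 20.2 | TCP az 22.9 r 0.432 | F [-0.3 -0.3 -3.4] op 0.0234 g 45.0 q [ 0.27 -0.02 -0.68  0.93 -0.04  2.02 -0.08]
t14.30 p [0.4381 0.1847 0.8077] tilt 15.2 tow 28.7 | tooly az 20.1 | TCP az 22.9 r 0.475 | F [ 0.4 -0.9 -3.3] op 0.0232 g 45.0 q [-0.64  0.04  0.22  0.82 -0.03  2.02 -0.09]
t14.80 p [0.5726 0.2519 0.8017] tilt 18.2 tow 28.3 | tooly az 20.1 | TCP az 23.7 r 0.626 | F [ 0.7  0.5 -2.9] op 0.0234 g 45.0 q [-0.52  0.35  0.18  0.47 -0.11  2.02 -0.07]
```

```bash
python3 -m creep '[[[-2,-1,4,0.05,0.9],[-4,-2,9,0.1,0.9],[-6,-3,14,0.15,0.9],[-8,-4,19,0.2,0.9],[-10,-5,24,0.2,0.9]]]' >/dev/null; python3 h.py
python3 -m creep '[[[-1,0,5,0,0.9],[-2,-1,10,0,0.9],[-3,-1,15,0,0.9],[-4,-2,20,0,0.9],[-5,-2,25,0,0.9]]]' >/dev/null; python3 h.py
python3 -m creep '[[[-1,0,5,0,0.9],[-2,-1,10,0,0.9],[-3,-1,15,0,0.9],[-4,-2,20,0,0.9],[-5,-2,25,0,0.9]]]' >/dev/null; python3 h.py
```

```text
t15.30 p [0.4834 0.2144 0.8497] tilt 21.5 tow 37.6 | tooly az 31.3 | TCP az 23.9 r 0.529 | F [ 1.2 -0.2 -4.1] op 0.0232 g 45.0 q [-0.38  0.15 -0.04  0.61 -0.09  2.02  0.08]
t15.80 p [0.441  0.2053 0.8824] tilt 25.0 tow 36.2 | tooly az 31.2 | TCP az 25.0 r 0.486 | F [-0.5 -0.2 -3.2] op 0.0235 g 45.0 q [-0.39  0.07 -0.05  0.63 -0.09  2.01  0.06]
t16.30 p [0.4065 0.1985 0.9115] tilt 28.5 tow 35.3 | tooly az 31.0 | TCP az 26.0 r 0.452 | F [ 0.7  0.6 -3.8] op 0.0229 g 45.0 q [-0.44  0.01 -0.01  0.63 -0.09  2.01  0.04]
```

```bash
python3 -m creep '[[[-1,0,5,0,0.9],[-2,-1,10,0,0.9],[-3,-1,15,0,0.9],[-4,-2,20,0,0.9],[-5,-2,25,0,0.9]]]' >/dev/null; python3 h.py
python3 -m creep '[[[0,0,5,0,0.9],[0,0,10,0,0.9],[0,0,15,0,0.9],[0,0,20,0,0.9],[0,0,20,0,0.9]]]' >/dev/null; python3 h.py
```

```text
t16.80 p [0.3773 0.1939 0.9401] tilt 32.1 tow 34.7 | tooly az 30.9 | TCP az 27.2 r 0.424 | F [-0.5 -0.2 -4. ] op 0.0235 g 45.0 q [-0.36 -0.04 -0.11  0.61 -0.09  2.01  0.02]
t17.30 p [0.3804 0.2008 0.9661] tilt 35.4 tow 34.4 | tooly az 30.7 | TCP az 27.8 r 0.430 | F [-0.9  0.7 -4. ] op 0.0231 g 45.0 q [-0.26 -0.01 -0.22  0.52 -0.08  2.01  0.01]
```

```bash
cat >> h.py <<'E'
a=np.radians(85.74);c,s_=np.cos(np.radians(35)),np.sin(np.radians(35))
xc=np.array([np.cos(a)*c,np.sin(a)*c,s_]); yc=np.array([-np.sin(a),np.cos(a),0]); zc=np.cross(xc,yc)
O=np.array([.5157,-.2465,.075]); Rc=np.c_[xc,yc,zc]
E
python3 - <<'E'
from h import *
np.set_printoptions(precision=1,suppress=True,linewidth=150)
for n in("top","scene"):
    p=dict(np.load(f"{n}.npz")); C=cloud(p,p["depth"]>0); Q=(C-O)@Rc*1000
    k=(abs(Q[:,2])<9)&(abs(Q[:,1])<38)&(Q[:,0]>170)&(Q[:,0]<300); R=Q[k]
    print(n,k.sum(),"x max pct",np.percentile(R[:,0],[90,97,99.5]))
    A=np.c_[R[:,:2],np.ones(len(R))]; rr=R[abs(R[:,2])<5]; print("plane",np.linalg.lstsq(np.c_[rr[:,:2]/100,np.ones(len(rr))],rr[:,2],rcond=None)[0],np.median(rr[:,2]))
    print("y hist",np.histogram(R[:,1],np.arange(-38,39,4))[0])
    g=(Q[:,2]>25)&(Q[:,2]<60)&(abs(Q[:,1])<40)&(Q[:,0]>-10)&(Q[:,0]<160); G=Q[g]; print("fence",g.sum(),G.min(0),np.median(G,0),G.max(0))
E
```

```text
top 338 x max pct [273.6 275.7 277.4]
plane [-0.4  0.7  1.6] 0.5996177002161573
y hist [18 21 19 33 31 33 33  0  0  0  0  0  0 27 30 30 23 18 22]
fence 111 [  1.1 -27.2  25. ] [82.3 22.5 51.5] [159.7  23.6  59.7]
scene 275 x max pct [275.2 277.5 278.5]
plane [-2.2  0.8  4.7] -1.3682434251353708
y hist [29 57 15  8  4  6  4  3  0  0  0  0  0 17 21  9 16 47 39]
fence 208 [-1.6 18.4 25. ] [69.6 22.1 40.4] [137.4  26.3  54.8]
```

```bash
sed -i 's/^O=.*; Rc/O=np.array([.5138,-.2467,.0755]); Rc/' h.py
cat >> h.py <<'E'
def tgt(x,z,y=0,d=.015): # TCP for injector origin at channel (x,y,z) mm
    p=get_state()["position"]; T=O+(np.array([x,y,z])/1000)@Rc.T+d*zc; q=(p-O-d*zc)@Rc*1000
    M=Ro.from_quat(get_state()["ee_rot"]).as_matrix(); print("target",T.round(4),"move cm",((T-p)*100).round(2),"| now at chan",q.round(1),"toolz in chan",(M[:,2]@Rc).round(3),"y",(M[:,1]@Rc).round(3))
E
python3 -m creep '[[[1,-3,-3,0.1,0.9],[2,-6,-6,0.2,0.9],[3,-9,-9,0.3,0.9],[4,-12,-12,0.4,0.9],[5,-16,-15,0.5,0.9]]]' >/dev/null; python3 h.py
python3 -m creep '[[[1,-4,-3,0.1,0.9],[2,-8,-6,0.2,0.9],[3,-12,-9,0.3,0.9],[4,-16,-12,0.4,0.9],[5,-20,-15,0.44,0.9]]]' >/dev/null; python3 h.py
python3 -c "
from h import *
tgt(199,250);tgt(199,5)"
```

```text
t17.80 p [0.4294 0.0406 0.816 ] tilt 35.5 tow 63.2 | tooly az 59.7 | TCP az 5.4 r 0.431 | F [ 1.   0.  -4.9] op 0.0234 g 45.0 q [ 0.01 -0.07  0.3   1.05 -0.65  1.96  1.04]
t18.30 p [ 0.4706 -0.0137  0.7347] tilt 32.2 tow 80.1 | tooly az 70.8 | TCP az -1.7 r 0.471 | F [ 2.2  1.7 -4.4] op 0.0233 g 45.0 q [ 0.75  0.12 -0.44  1.03 -0.56  2.01  1.32]
target [ 0.5146 -0.2357  0.4067] move cm [  4.4  -22.2  -32.79] | now at chan [565.8  60.4 393.5] toolz in chan [-0.051 -0.052 -0.997] y [ 0.975 -0.219 -0.038]
target [ 0.5251 -0.0956  0.206 ] move cm [  5.45  -8.19 -52.86] | now at chan [565.8  60.4 393.5] toolz in chan [-0.051 -0.052 -0.997] y [ 0.975 -0.219 -0.038]
```

```bash
python3 -m creep '[[[0,4,0,0.05,0.9],[-1,8,0,0.1,0.9],[-2,12,0,0.17,0.9],[-3,16,0,0.23,0.9],[-3,20,0,0.26,0.9]]]' >/dev/null; python3 h.py
python3 -m creep '[[[0,1,3,0,0.9],[0,2,6,0,0.9],[0,2,9,0,0.9],[0,2,13,0,0.9],[0,2,17,0,0.9]]]' >/dev/null; python3 h.py
```

```text
t18.80 p [0.4398 0.1866 0.7348] tilt 32.2 tow 94.9 | tooly az 85.5 | TCP az 23.0 r 0.478 | F [ 0.9  0.6 -3.2] op 0.0233 g 45.0 q [ 0.51  0.08 -0.62  1.08 -0.55  1.92  1.19]
t19.30 p [0.4404 0.2224 0.8116] tilt 31.1 tow 96.6 | tooly az 85.8 | TCP az 26.8 r 0.493 | F [ 0.3  2.6 -4.7] op 0.0234 g 45.0 q [ 0.61  0.34 -1.35  0.75 -0.14  2.01  0.77]
```

```bash
python3 -m creep '[[[0,0,4,0,0.9],[0,0,8,0,0.9],[0,0,12,0,0.9],[0,0,16,0,0.9],[0,0,20,0,0.9]]]' >/dev/null; python3 h.py
python3 -m creep '[[[0,0,4,0,0.9],[0,0,8,0,0.9],[0,0,12,0,0.9],[0,0,16,0,0.9],[0,0,20,0,0.9]]]' >/dev/null; python3 h.py
```

```text
t19.80 p [0.4136 0.2331 0.854 ] tilt 33.3 tow 91.5 | tooly az 84.7 | TCP az 29.4 r 0.475 | F [-0.6  1.1 -2.5] op 0.0235 g 45.0 q [ 0.66  0.34 -1.53  0.69 -0.08  2.01  0.66]
t20.30 p [0.3828 0.2666 0.8995] tilt 36.2 tow 88.6 | tooly az 85.4 | TCP az 34.9 r 0.466 | F [ 0.4  0.1 -3.5] op 0.0232 g 45.0 q [ 0.58  0.3  -1.53  0.6  -0.09  2.01  0.58]
```

```bash
python3 -m creep '[[[0,0,-4,0,0.9],[1,0,-8,0,0.9],[2,-1,-12,0,0.9],[3,-2,-16,0,0.9],[4,-3,-20,0,0.9]]]' >/dev/null; python3 h.py
python3 -m creep '[[[1,-1,-4,0,0.9],[2,-2,-8,0,0.9],[3,-4,-12,0,0.9],[4,-6,-14,0,0.9],[5,-8,-15,0,0.9]]]' >/dev/null; python3 h.py
```

```text
t20.80 p [0.4018 0.252  0.7554] tilt 35.9 tow 89.5 | tooly az 85.9 | TCP az 32.1 r 0.474 | F [-2.6  2.5 -5.7] op 0.0237 g 45.0 q [ 1.49 -0.17 -1.34  1.16 -0.87  1.97  1.3 ]
t21.30 p [0.4513 0.1709 0.6018] tilt 35.3 tow 89.6 | tooly az 85.4 | TCP az 20.7 r 0.483 | F [-0.   0.5 -3.2] op 0.0232 g 45.0 q [ 1.52 -0.03 -1.43  1.48 -0.65  1.7   1.52]
```

```bash
python3 -m creep '[[[0.5,-3,-0.5,0,0.9],[1,-7,-1,0,0.9],[2,-11,-2,0,0.9],[3,-15,-3,0,0.9],[3,-19,-4,0,0.9]]]' >/dev/null; python3 h.py
python3 -m creep '[[[0.5,-4,-1,0,0.9],[1,-8,-2,0,0.9],[2,-12,-3,0,0.9],[3,-16,-4,0,0.9],[3,-20,-4,0,0.9]]]' >/dev/null; python3 h.py
python3 -m creep '[[[0,-2,0,0,0.9],[0,-4,0,0,0.9],[0,-4,0,0,0.9],[0,-4,0,0,0.9],[0,-4,0,0,0.9]]]' >/dev/null; python3 h.py
python3 -c "
from h import *
tgt(199,250);tgt(199,100)"
```

```text
t21.80 p [ 0.4827 -0.0212  0.5641] tilt 35.7 tow 89.4 | tooly az 85.5 | TCP az -2.5 r 0.483 | F [-0.1 -0.2 -2.3] op 0.0234 g 45.0 q [ 1.39  0.34 -1.32  1.39 -0.3   1.7   1.55]
t22.30 p [ 0.5126 -0.2212  0.5228] tilt 35.7 tow 89.6 | tooly az 85.4 | TCP az -23.3 r 0.558 | F [ 1.  -0.  -1.9] op 0.0231 g 45.0 q [ 1.29  0.62 -1.16  1.13 -0.05  1.86  1.67]
t22.80 p [ 0.5121 -0.2582  0.5257] tilt 35.7 tow 89.5 | tooly az 85.6 | TCP az -26.8 r 0.574 | F [ 0.7  1.6 -2.7] op 0.0234 g 45.0 q [ 1.27  0.66 -1.14  1.04 -0.02  1.91  1.69]
target [ 0.5146 -0.2357  0.4067] move cm [  0.25   2.25 -11.89] | now at chan [248.7   0.8 360.4] toolz in chan [ 0.011  0.038 -0.999] y [ 1.    -0.001  0.011]
target [ 0.521  -0.1499  0.2838] move cm [  0.89  10.83 -24.18] | now at chan [248.7   0.8 360.4] toolz in chan [ 0.011  0.038 -0.999] y [ 1.    -0.001  0.011]
```

```bash
python3 -m creep '[[[0.1,0.4,-2.5,0,0.9],[0.2,0.9,-5,0,0.9],[0.2,1.5,-8,0,0.9],[0.3,2.3,-11.9,0,0.9],[0.3,2.3,-11.9,0,0.9]]]' >/dev/null
python3 -m creep '[[[0.1,1.4,-2,0,0.9],[0.3,3.5,-5,0,0.9],[0.4,5.7,-8.2,0,0.9],[0.6,8.6,-12.3,0,0.9],[0.6,8.6,-12.3,0,0.9]]]' >/dev/null; python3 h.py
python3 -c "
from h import *
tgt(199,60);tgt(199,5)"
```

```text
t23.80 p [ 0.518  -0.1453  0.2815] tilt 35.8 tow 90.3 | tooly az 85.7 | TCP az -15.7 r 0.538 | F [-1.7 -0.1 -3.2] op 0.0234 g 45.0 q [ 1.3   0.71 -1.12  1.6   0.03  1.35  1.74]
target [ 0.5227 -0.127   0.2511] move cm [ 0.47  1.83 -3.04] | now at chan [201.2   3.3  95.6] toolz in chan [ 0.013  0.046 -0.999] y [ 1.    -0.     0.013]
target [ 0.5251 -0.0956  0.206 ] move cm [ 0.7   4.97 -7.55] | now at chan [201.2   3.3  95.6] toolz in chan [ 0.013  0.046 -0.999] y [ 1.    -0.     0.013]
```

```bash
python3 -m creep '[[[0.1,0.4,-0.6,0,0.9],[0.3,0.9,-1.5,0,0.9],[0.5,1.6,-3,0,0.9],[0.5,1.6,-3,0,0.9],[0.5,1.6,-3,0,0.9]]]' >/dev/null; python3 h.py
python3 - <<'E'
from h import *
tgt(199,5,-1)
p=snapshot("scene"); im=p["img"][:,:,::-1].copy(); 
cv2.imwrite("pics/s2.png",cv2.resize(im[100:270,160:340],None,fx=3.4,fy=3.4,interpolation=2))
p=snapshot("top"); im=p["img"][:,:,::-1].copy()
cv2.imwrite("pics/t2.png",cv2.resize(im[160:290,200:360],None,fx=3.4,fy=3.4,interpolation=2))
E
```

```text
t24.30 p [ 0.5265 -0.1351  0.2545] tilt 35.7 tow 89.2 | tooly az 85.5 | TCP az -14.4 r 0.544 | F [ 1.  -0.6 -3.6] op 0.0230 g 45.0 q [ 1.27  0.74 -1.1   1.63  0.04  1.29  1.74]
target [ 0.5261 -0.0957  0.206 ] move cm [-0.05  3.95 -4.84] | now at chan [194.6  -4.4  67.3] toolz in chan [ 0.011  0.036 -0.999] y [ 1.    -0.003  0.01 ]
```

View pics/s2.png

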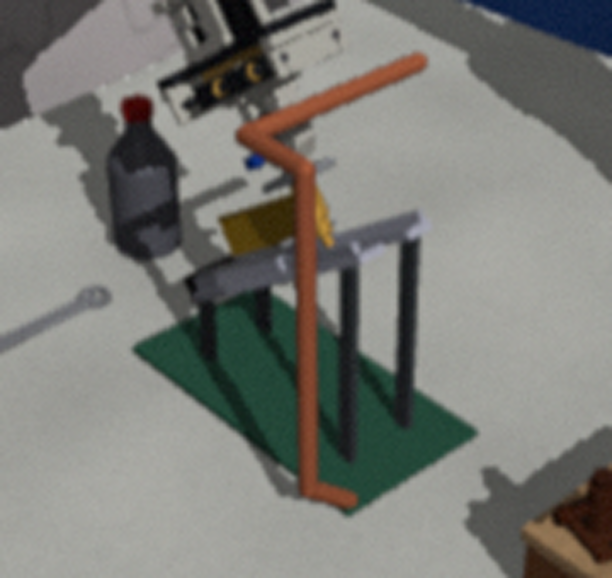

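View pics/t2.png

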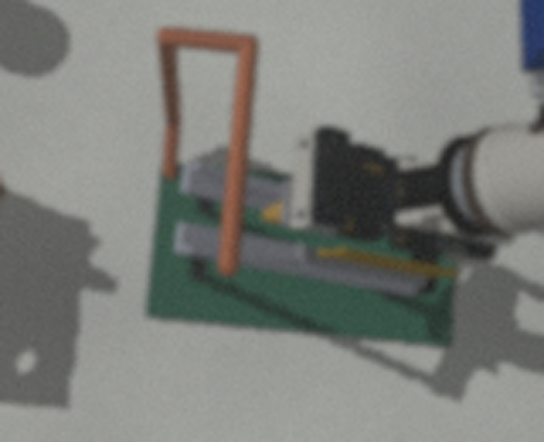

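Run:
```python
from h import *
st(); tgt(199,5,-1)
for n in("top","scene"):
    p=snapshot(n); C=cloud(p,p["depth"]>0); Q=(C-O)@Rc*1000
    for z0,z1 in((60,80),(80,100),(100,111),(130,150),(150,180),(180,220),(220,300)):
        k=(Q[:,2]>z0)&(Q[:,2]<z1)&(abs(Q[:,1])<60)&(Q[:,0]>60)&(Q[:,0]<340); G=Q[k]
        if len(G)>5: print(n,z0,z1,len(G),"x",np.percentile(G[:,0],[1,50,99]).round(),"y",np.percentile(G[:,1],[1,50,99]).round())
```

```text
t24.40 p [ 0.5267 -0.1354  0.2546] tilt 35.6 tow 89.2 | tooly az 85.5 | TCP az -14.4 r 0.544 | F [ 0.3  0.9 -3.3] op 0.0234 g 45.0 q [ 1.27  0.74 -1.1   1.63  0.04  1.29  1.74]
target [ 0.5261 -0.0957  0.206 ] move cm [-0.06  3.98 -4.86] | now at chan [194.4  -4.6  67.5] toolz in chan [ 0.01   0.035 -0.999] y [ 1.    -0.003  0.01 ]
top 60 80 58 x [166. 223. 227.] y [-25.   4.  12.]
top 130 150 12 x [278. 313. 316.] y [-49. -29.  40.]
top 150 180 496 x [112. 227. 287.] y [-45.   8.  28.]
top 180 220 763 x [107. 238. 289.] y [-44.  -3.  27.]
top 220 300 571 x [153. 220. 233.] y [-47.  -1.  26.]
scene 60 80 52 x [167. 199. 230.] y [-26. -19.  13.]
scene 80 100 72 x [180. 216. 226.] y [-47. -11.   7.]
scene 100 111 49 x [197. 223. 317.] y [-47.  -8.  50.]
scene 130 150 190 x [111. 210. 284.] y [-42. -13.  14.]
scene 150 180 640 x [108. 236. 289.] y [-44. -28.  28.]
scene 180 220 498 x [116. 207. 291.] y [-44. -27.  25.]
scene 220 300 847 x [150. 211. 234.] y [-49. -28.  21.]
```

```bash
python3 -m creep '[[[0,0.8,-0.6,0,0.9],[-0.1,1.5,-1.6,0,0.9],[-0.1,2.6,-3,0,0.9],[-0.1,2.8,-3.2,0,0.9],[-0.1,2.8,-3.2,0,0.9]]]' >/dev/null; python3 h.py
python3 -c "
from h import *
tgt(199,5,-1);tgt(199,0,-1)"
```

```text
t25.00 p [ 0.524  -0.1054  0.2209] tilt 35.7 tow 89.6 | tooly az 85.6 | TCP az -11.4 r 0.534 | F [ 0.5  0.  -2.7] op 0.0229 g 45.0 q [ 1.25  0.75 -1.09  1.7   0.05  1.2   1.72]
target [ 0.5261 -0.0957  0.206 ] move cm [ 0.21  0.97 -1.49] | now at chan [199.5   0.3  22.9] toolz in chan [ 0.011  0.039 -0.999] y [ 1.    -0.002  0.011]
target [ 0.5263 -0.0928  0.2019] move cm [ 0.23  1.26 -1.9 ] | now at chan [199.5   0.3  22.9] toolz in chan [ 0.011  0.039 -0.999] y [ 1.    -0.002  0.011]
```

```bash
python3 -m creep '[[[0,0.3,-0.4,0,0.9],[0.1,0.6,-0.9,0,0.9],[0.1,1,-1.5,0,0.9],[0.1,1,-1.5,0,0.9],[0.1,1,-1.5,0,0.9]]]' >/dev/null; python3 h.py
python3 -c "
from h import *
tgt(199,0,-1)"
```

```text
t25.50 p [ 0.5258 -0.0963  0.2065] tilt 35.7 tow 89.4 | tooly az 85.6 | TCP az -10.4 r 0.535 | F [ 0.6 -0.1 -2.2] op 0.0233 g 45.0 q [ 1.23  0.77 -1.09  1.72  0.06  1.16  1.71]
target [ 0.5263 -0.0928  0.2019] move cm [ 0.05  0.35 -0.45] | now at chan [198.7  -0.8   5.7] toolz in chan [ 0.011  0.037 -0.999] y [ 1.    -0.003  0.011]
```

```bash
python3 -m creep '[[[0,0.1,-0.15,0,0.9],[0,0.2,-0.3,0,0.9],[0,0.3,-0.4,0,0.9],[0,0.3,-0.4,0,0.9],[0,0.3,-0.4,0,0.9]]]' >/dev/null; python3 h.py
python3 - <<'E'
from h import *
tgt(199,0,-1)
for n in("top","scene"):
    p=snapshot(n); C=cloud(p,p["depth"]>0); Q=(C-O)@Rc*1000
    k=(Q[:,2]>3)&(Q[:,2]<16)&(abs(Q[:,1])<19)&(Q[:,0]>164)&(Q[:,0]<260); G=Q[k]; print(n,k.sum(),np.percentile(G,[2,50,98],axis=0).round(1) if k.any() else '')
E
```

```text
t26.00 p [ 0.5259 -0.0936  0.2027] tilt 35.7 tow 89.3 | tooly az 85.6 | TCP az -10.1 r 0.534 | F [-0.3  0.4 -4.4] op 0.0231 g 45.0 q [ 1.23  0.77 -1.08  1.73  0.06  1.15  1.71]
target [ 0.5263 -0.0928  0.2019] move cm [ 0.04  0.08 -0.08] | now at chan [198.8  -0.7   1.1] toolz in chan [ 0.011  0.037 -0.999] y [ 1.    -0.003  0.011]
top 15 [[181.9 -14.4   3.4]
 [196.9  14.9  13.2]
 [254.2  17.9  15.2]]
scene 60 [[194.3 -18.8   4.9]
 [227.1  -4.3  10.9]
 [232.9  16.5  15.8]]
```

```bash
python3 -m creep '[[[0,0.1,-0.1,0,0.9],[0,0.15,-0.2,0,0.9],[0,0.15,-0.25,0,0.9],[0,0.15,-0.25,0,0.9],[0,0.15,-0.25,0,0.9]]]' >/dev/null; python3 h.py
python3 -c "
from h import *
tgt(199,0,-1)"
```

```text
t26.60 p [ 0.5259 -0.0921  0.2002] tilt 35.7 tow 89.4 | tooly az 85.5 | TCP az -9.9 r 0.534 | F [-0.1  0.3 -4. ] op 0.0234 g 45.0 q [ 1.23  0.77 -1.08  1.73  0.06  1.14  1.71]
target [ 0.5263 -0.0928  0.2019] move cm [ 0.04 -0.07  0.18] | now at chan [198.5  -0.6  -1.8] toolz in chan [ 0.011  0.037 -0.999] y [ 1.    -0.003  0.011]
```

```bash
python3 -m creep '[[[0,0.05,-0.05,0,0.9],[0,0.1,-0.1,0,0.9],[0,0.1,-0.15,0,0.9],[0,0.1,-0.15,0,0.9],[0,0.1,-0.15,0,0.9]]]' >/dev/null; python3 h.py
python3 -c "
from h import *
tgt(199,0,-1)"
```

```text
t27.10 p [ 0.526  -0.0911  0.1988] tilt 35.7 tow 89.3 | tooly az 85.6 | TCP az -9.8 r 0.534 | F [-0.1 -0.2 -1.9] op 0.0230 g 45.0 q [ 1.22  0.77 -1.08  1.74  0.06  1.14  1.71]
target [ 0.5263 -0.0928  0.2019] move cm [ 0.03 -0.17  0.31] | now at chan [198.6  -0.6  -3.5] toolz in chan [ 0.011  0.037 -0.999] y [ 1.    -0.003  0.011]
```

```bash
python3 -m creep '[[[0,0.05,-0.05,0,0.9],[0,0.1,-0.1,0,0.9],[0,0.1,-0.15,0,0.9],[0,0.1,-0.15,0,0.9],[0,0.1,-0.15,0,0.9]]]' >/dev/null; python3 h.py
python3 - <<'E'
from h import *
for n in("scene","top"):
    p=snapshot(n); cv2.imwrite("pics/s3%s.png"%n,cv2.resize(p["img"][150:260,210:310,::-1] if n=="scene" else p["img"][190:250,240:340,::-1],None,fx=5,fy=5,interpolation=2))
E
```

```text
t27.60 p [ 0.526  -0.0908  0.1986] tilt 35.7 tow 89.3 | tooly az 85.5 | TCP az -9.8 r 0.534 | F [-5.8 -5.4  9.9] op 0.0235 g 45.0 q [ 1.22  0.77 -1.08  1.74  0.06  1.14  1.71]
```

View pics/s3scene.png

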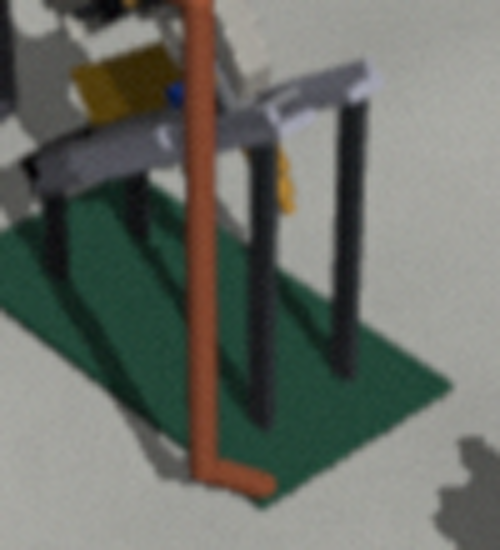

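```bash
python3 -m creep '[[[0,0,0,0,0.55],[0,0,0,0,0.5],[0,-0.3,0.4,0,0.5],[-0.1,-1.4,2,0,0.5],[-0.2,-2.9,4.1,0,0.5]]]' >/dev/null; python3 h.py
python3 -m creep '[[[-0.1,-1.7,2.5,0,0.5],[-0.2,-3.4,4.9,0,0.5],[-0.4,-5.7,8.2,0,0.5],[-0.5,-8,11.5,0,0.5],[-0.5,-8,11.5,0,0.5]]]' >/dev/null; python3 h.py
python3 - <<'E'
from h import *
tgt(199,200)
for n in("top","scene"):
    p=snapshot(n); C=cloud(p,p["depth"]>0); Q=(C-O)@Rc*1000
    hsv=cv2.cvtColor(p["img"],cv2.COLOR_RGB2HSV)[p["depth"]>0].astype(int)
    b=(hsv[:,0]>105)&(hsv[:,0]<125)&(hsv[:,1]>130)&(abs(Q[:,1])<70)&(Q[:,0]>-40)&(Q[:,0]<300)
    k=(Q[:,2]>50)&(Q[:,2]<70)&(abs(Q[:,1])<14)&(Q[:,0]>-40)&(Q[:,0]<260)
    print(n,"cap",b.sum(),np.median(Q[b],0).round(1) if b.any() else '',"top",k.sum(),np.median(Q[k],0).round(1) if k.any() else '')
E
```

```text
t28.20 p [ 0.5231 -0.1183  0.2381] tilt 35.8 tow 89.6 | tooly az 85.6 | TCP az -12.7 r 0.536 | F [ 0.4 -0.2  0.4] op 0.0458 g 0.0 q [ 1.26  0.74 -1.1   1.67  0.05  1.24  1.73]
t28.70 p [ 0.521  -0.2029  0.3572] tilt 35.5 tow 88.5 | tooly az 85.5 | TCP az -21.3 r 0.559 | F [ 0.7 -0.2  0.6] op 0.0461 g 0.0 q [ 1.33  0.69 -1.13  1.43  0.01  1.53  1.76]
target [ 0.5167 -0.2071  0.3658] move cm [-0.43 -0.42  0.85] | now at chan [197.8  -3.9 190.4] toolz in chan [ 0.008  0.028 -1.   ] y [ 1.    -0.003  0.008]
top cap 0  top 33 [35.2 -1.2 57. ]
scene cap 13 [ 41.  -34.9  29. ] top 12 [39.6 -0.9 53.5]
```

```bash
python3 -m creep '[[[0,-1,3,-0.1,0.4],[-1,0,7,-0.2,0.4],[-2,2,11,-0.3,0.4],[-3,6,15,-0.45,0.4],[-4,10,17,-0.6,0.4]]]' >/dev/null; python3 h.py
python3 -m creep '[[[-1,4,0,-0.12,0.4],[-2,8,0,-0.24,0.4],[-4,13,0,-0.36,0.4],[-6,18,0,-0.5,0.4],[-8,22,0,-0.6,0.4]]]' >/dev/null; python3 h.py
python3 -m creep '[[[-3,0,0,0,0.4],[-7,-1,0,0,0.4],[-12,-2,0,0,0.4],[-17,-3,0,0,0.4],[-22,-4,0,0,0.4]]]' >/dev/null; python3 h.py
```

```text
t29.30 p [ 0.4781 -0.1157  0.5207] tilt 36.0 tow 58.4 | tooly az 55.0 | TCP az -13.6 r 0.492 | F [-4.   0.6  5.1] op 0.0549 g 0.0 q [ 1.86  0.1  -1.31  1.62 -0.53  1.51  1.56]
t29.80 p [ 0.4537 -0.0296  0.509 ] tilt 32.3 tow 44.4 | tooly az 40.4 | TCP az -3.7 r 0.455 | F [ 0.5  0.6 -0.1] op 0.0551 g 0.0 q [ 1.22 -0.26 -0.61  1.83 -0.71  1.44  1.39]
t30.30 p [ 0.3358 -0.0737  0.456 ] tilt 32.3 tow 53.4 | tooly az 38.0 | TCP az -12.4 r 0.344 | F [-0.5 -0.2  0.4] op 0.0548 g 0.0 q [ 1.2  -0.31 -0.35  2.   -0.65  1.58  1.62]
```

```bash
python3 -m creep '[[[0,0,2,-0.15,0.4],[0,0,4,-0.3,0.4],[0,0,4,-0.45,0.4],[0,0,4,-0.6,0.4],[0,0,4,-0.75,0.4]]]' >/dev/null; python3 h.py
python3 -m creep '[[[-4,0,0,-0.1,0.4],[-8,0,0,-0.2,0.4],[-12,0,0,-0.2,0.4],[-17,0,0,-0.2,0.4],[-22,0,0,-0.2,0.4]]]' >/dev/null; python3 h.py
```

```text
t30.80 p [ 0.3857 -0.0597  0.3813] tilt 19.9 tow 32.8 | tooly az 1.5 | TCP az -8.8 r 0.390 | F [-0.8 -0.5 -0.4] op 0.0550 g 0.0 q [ 0.75 -0.31 -0.31  2.09 -0.42  1.18  0.63]
t31.30 p [ 0.2189 -0.0345  0.2109] tilt 4.6 tow 169.4 | tooly az -8.2 | TCP az -8.9 r 0.222 | F [-13.5   4.2  -7.5] op 0.0546 g 0.0 q [ 0.67 -0.31 -0.5   2.42 -0.16  1.07  0.14]
```

```bash
python3 -m creep '[[[2,1,4,0.05,0.4],[5,3,8,0.1,0.4],[8,6,12,0.2,0.4],[11,9,16,0.3,0.4],[14,12,20,0.4,0.4]]]' >/dev/null; python3 h.py
python3 -m creep '[[[1,1,5,0.05,0.4],[2,2,10,0.05,0.4],[3,3,14,0.05,0.4],[4,4,17,0.05,0.4],[4,4,19,0.05,0.4]]]' >/dev/null; python3 h.py
python3 -m creep '[[[0,0,2,0,0.4],[0,0,4,0,0.4],[0,0,7,0,0.4],[0,0,11,0,0.4],[0,0,16,0,0.4]]]' >/dev/null; python3 h.py
```

```text
t31.80 p [0.3407 0.0676 0.3867] tilt 4.6 tow -168.1 | tooly az 14.9 | TCP az 11.2 r 0.347 | F [0.1 0.2 0. ] op 0.0551 g 0.0 q [ 0.37 -0.18 -0.54  1.93 -0.09  1.45  0.11]
t32.30 p [0.3816 0.1079 0.5771] tilt 4.5 tow -166.2 | tooly az 17.7 | TCP az 15.8 r 0.397 | F [ 1.   0.1 -0.5] op 0.0548 g 0.0 q [ 0.32 -0.07 -0.6   1.44 -0.04  1.84  0.02]
t32.80 p [0.3834 0.108  0.6771] tilt 1.8 tow -170.8 | tooly az 17.6 | TCP az 15.7 r 0.398 | F [-0.5  0.2 -0.3] op 0.0553 g 0.0 q [ 0.47 -0.03 -0.76  1.18 -0.03  2.01  0.01]
```

```bash
python3 -m creep '[[[1,2,-2,0.15,0.4],[2,4,-5,0.3,0.4],[4,7,-8,0.45,0.4],[6,10,-12,0.6,0.4],[8,13,-16,0.75,0.4]]]' >/dev/null
python3 -m creep '[[[1,1,-3,0.15,0.4],[2,3,-7,0.3,0.4],[3,5,-11,0.45,0.4],[4,6.5,-15,0.6,0.4],[4,6.5,-19,0.75,0.4]]]' >/dev/null; python3 h.py
python3 -m creep '[[[0,0,-2,0.15,0.4],[0,0,-5,0.3,0.4],[0,0,-8,0.45,0.4],[0,0,-8,0.6,0.4],[0,0,-8,0.75,0.4]]]' >/dev/null
python3 -m creep '[[[0,0,0,0.15,0.4],[0,0,0,0.3,0.4],[0,0,0,0.3,0.4],[0,0,0,0.3,0.4],[0,0,0,0.3,0.4]]]' >/dev/null; python3 h.py
python3 -c "
from h import *
axis('orange',(.5,.3065))"
```

```text
t33.80 p [0.4986 0.3    0.3294] tilt 1.8 tow -87.5 | tooly az 104.0 | TCP az 31.0 r 0.582 | F [-0.2 -0.3  0.8] op 0.0552 g 0.0 q [ 0.15  0.45 -1.04  1.57  0.41  1.37  0.88]
t34.80 p [0.4997 0.2975 0.2523] tilt 1.8 tow -23.9 | tooly az 163.4 | TCP az 30.8 r 0.582 | F [ 0.5 -1.6 -0.2] op 0.0552 g 0.0 q [ 0.27  0.61 -1.23  1.7   0.64  1.27  1.75]
top 234 [0.497  0.308  0.1331] [0.4889 0.2997 0.1293] [0.5051 0.3173 0.135 ]
flange 1300 [0.4964 0.3056 0.083 ] [0.4633 0.2834 0.08  ] [0.5321 0.3332 0.0858]
cap 52 [0.5047 0.3422 0.1105] [0.4985 0.3364 0.1083] [0.5098 0.3476 0.1128]
((497.3940124511719, 308.38348388671875), (39.93106460571289, 63.85538864135742), 78.12716674804688)
inlet az 77.19350407391153 [0.49699211 0.30850186 0.13212614]
```

```bash
python3 -m creep '[[[-0.1,0.6,-2,0.08,0.4],[-0.3,1.1,-5,0.08,0.4],[-0.3,1.1,-8.5,0.08,0.4],[-0.3,1.1,-11,0.08,0.4],[-0.3,1.1,-11,0.08,0.4]]]' >/dev/null; python3 h.py
```

```text
t35.35 p [0.4954 0.3066 0.1394] tilt 1.7 tow -28.2 | tooly az 168.1 | TCP az 31.8 r 0.583 | F [ 1.1 -0.5  0.8] op 0.0548 g 0.0 q [ 0.18  0.74 -1.13  1.8   0.78  1.11  1.71]
```

```bash
python3 -m creep '[[[0.2,0.2,-1.5,0,0.4],[0.2,0.2,-3.5,0,0.4],[0.2,0.2,-4.9,0,0.4],[0.2,0.2,-4.9,0,0.4],[0.2,0.2,-4.9,0,0.4]]]' >/dev/null; python3 h.py
python3 -m creep '[[[0,0,0,0,0.9],[0,0,0,0,0.9],[0,0,0,0,0.9],[0,0,0,0,0.9],[0,0,0,0,0.9]]]' 45 >/dev/null; python3 h.py
```

```text
t35.85 p [0.4991 0.3105 0.0936] tilt 1.8 tow -18.6 | tooly az 168.1 | TCP az 31.9 r 0.588 | F [ 0.5 -0.3 -0.1] op 0.0552 g 0.0 q [ 0.14  0.79 -1.07  1.82  0.85  1.04  1.66]
t36.35 p [0.4994 0.3105 0.0943] tilt 1.9 tow -18.0 | tooly az 168.1 | TCP az 31.9 r 0.588 | F [-0.6 -1.3  3.7] op 0.0232 g 44.8 q [ 0.14  0.79 -1.07  1.82  0.85  1.04  1.66]
```

```bash
python3 -m creep '[[[0,0,2,0,0.9],[0,0,5,0,0.9],[0,0,9,0,0.9],[-1,-1,13,-0.15,0.9],[-2,-3,17,-0.3,0.9]]]' >/dev/null; python3 h.py
python3 -m creep '[[[-1,-1,4,-0.15,0.9],[-2,-2,8,-0.3,0.9],[-3,-4,12,-0.45,0.9],[-4,-6,16,-0.6,0.9],[-5,-8,20,-0.75,0.9]]]' >/dev/null; python3 h.py
python3 -m creep '[[[0,0,3,-0.15,0.9],[0,-1,6,-0.3,0.9],[0,-2,9,-0.45,0.9],[0,-3,12,-0.6,0.9],[0,-3,15,-0.75,0.9]]]' >/dev/null; python3 h.py
python3 -m creep '[[[0,0,2,-0.15,0.9],[0,0,4,-0.3,0.9],[0,0,6,-0.45,0.9],[0,0,9,-0.6,0.9],[0,0,12,-0.6,0.9]]]' >/dev/null; python3 h.py
```

```text
t36.85 p [0.4778 0.2818 0.266 ] tilt 1.7 tow -33.7 | tooly az 150.8 | TCP az 30.5 r 0.555 | F [ 0.6 -0.5 -3.1] op 0.0235 g 44.8 q [ 0.31  0.53 -1.23  1.74  0.56  1.25  1.57]
t37.35 p [0.4274 0.2007 0.4653] tilt 1.9 tow -80.3 | tooly az 107.8 | TCP az 25.2 r 0.472 | F [ 1.  -1.9 -3.3] op 0.0230 g 44.8 q [ 0.68  0.1  -1.28  1.58  0.13  1.54  1.28]
t37.85 p [0.4281 0.1697 0.6155] tilt 1.9 tow -119.1 | tooly az 64.6 | TCP az 21.6 r 0.461 | F [ 0.7  1.2 -3.5] op 0.0230 g 44.9 q [ 0.59  0.12 -1.17  1.24  0.13  1.88  0.58]
t38.35 p [0.4314 0.1744 0.6675] tilt 2.4 tow -137.0 | tooly az 38.2 | TCP az 22.0 r 0.465 | F [ 0.8  0.5 -5.4] op 0.0232 g 44.9 q [-0.05  0.11 -0.48  1.08  0.07  2.01  0.17]
```

```bash
python3 -m creep '[[[0,0,4,-0.06,0.9],[0,0,9,-0.12,0.9],[0,0,14,-0.12,0.9],[0,0,19,-0.12,0.9],[0,0,24,-0.12,0.9]]]' >/dev/null
python3 -m creep '[[[0,0,5,0,0.9],[0,0,10,0,0.9],[0,0,15,0,0.9],[0,0,20,0,0.9],[0,0,25,0,0.9]]]' >/dev/null
python3 -m creep '[[[0,0,5,0,0.9],[0,0,10,0,0.9],[0,0,15,0,0.9],[0,0,20,0,0.9],[0,0,25,0,0.9]]]' >/dev/null
python3 h.py
python3 -m creep '[[[0,0,5,0,0.9],[0,0,10,0,0.9],[0,0,15,0,0.9],[0,0,20,0,0.9],[0,0,25,0,0.9]]]' >/dev/null
python3 -m creep '[[[0,0,5,0,0.9],[0,0,10,0,0.9],[0,0,15,0,0.9],[0,0,20,0,0.9],[0,0,25,0,0.9]]]' >/dev/null
python3 h.py
```

```text
t39.85 p [0.4313 0.171  0.7432] tilt 6.9 tow 15.7 | tooly az 32.2 | TCP az 21.6 r 0.464 | F [-0.6  1.  -4.1] op 0.0234 g 44.9 q [-1.57  0.05  1.23  0.99 -0.04  2.02  0.19]
t40.85 p [0.4414 0.1689 0.7975] tilt 13.9 tow 18.2 | tooly az 32.3 | TCP az 20.9 r 0.473 | F [ 0.1  0.7 -3.3] op 0.0230 g 44.9 q [-1.53  0.04  1.18  0.87 -0.03  2.02  0.19]
```

```bash
python3 -m creep '[[[0,0,5,-0.1,0.9],[0,0,10,-0.2,0.9],[-1,0,15,-0.3,0.9],[-2,0,20,-0.34,0.9],[-3,0,25,-0.34,0.9]]]' >/dev/null;python3 h.py
python3 -m creep '[[[-1,0,5,0,0.9],[-2,0,10,0,0.9],[-3,0,15,0,0.9],[-4,0,20,0,0.9],[-5,0,25,0,0.9]]]' >/dev/null
python3 -m creep '[[[-1,0,5,0,0.9],[-2,0,10,0,0.9],[-3,0,15,0,0.9],[-4,0,20,0,0.9],[-5,0,25,0,0.9]]]' >/dev/null
python3 -m creep '[[[-1,0,5,0,0.9],[-2,0,10,0,0.9],[-3,0,15,0,0.9],[-4,0,20,0,0.9],[-5,0,25,0,0.9]]]' >/dev/null
python3 h.py
```

```text
t41.35 p [0.4465 0.1648 0.8157] tilt 17.0 tow 4.3 | tooly az 16.4 | TCP az 20.3 r 0.476 | F [ 0.2 -1.4 -4.4] op 0.0235 g 44.9 q [-1.05  0.03  0.6   0.82  0.1   2.02 -0.13]
t42.85 p [0.4299 0.1193 0.899 ] tilt 27.7 tow 3.7 | tooly az 14.5 | TCP az 15.5 r 0.446 | F [ 3.8 -4.4 -4.4] op 0.0230 g 44.9 q [ 0.52  0.01 -1.01  0.67  0.22  2.02 -0.11]
```

```bash
python3 -m creep '[[[0,1,5,-0.13,0.9],[0,2,10,-0.26,0.9],[0,3,15,-0.39,0.9],[0,4,20,-0.5,0.9],[0,5,25,-0.6,0.9]]]' >/dev/null;python3 h.py
python3 -m creep '[[[0,1,5,0,0.9],[0,2,10,0,0.9],[0,3,15,0,0.9],[0,4,20,0,0.9],[0,5,25,0,0.9]]]' >/dev/null;python3 h.py
python3 -m creep '[[[0,1,5,0,0.9],[0,2,10,0,0.9],[0,3,15,0,0.9],[0,4,20,0,0.9],[0,5,25,0,0.9]]]' >/dev/null;python3 h.py
```

```text
t43.35 p [0.4024 0.1427 0.9349] tilt 33.4 tow -6.6 | tooly az -0.6 | TCP az 19.5 r 0.427 | F [-1.7 -0.9 -2.7] op 0.0234 g 44.9 q [ 1.25 -0.15 -1.47  0.59  0.06  2.02 -0.24]
t43.85 p [0.4103 0.1539 0.9606] tilt 36.6 tow -4.9 | tooly az -0.3 | TCP az 20.6 r 0.438 | F [-0.   0.1 -4.3] op 0.0235 g 45.0 q [ 1.47 -0.19 -1.54  0.5  -0.07  2.02 -0.2 ]
t44.35 p [0.4107 0.1628 0.9849] tilt 39.8 tow -3.5 | tooly az -0.2 | TCP az 21.6 r 0.442 | F [-0.  -0.  -4.3] op 0.0230 g 45.0 q [ 1.56 -0.21 -1.53  0.43 -0.16  2.02 -0.18]
```

```bash
python3 -m creep '[[[0,0,-3,0,0.9],[0,0,-7,0,0.9],[1,0,-11,0.1,0.9],[1,0,-16,0.2,0.9],[2,0,-21,0.3,0.9]]]' >/dev/null;python3 h.py
python3 -m creep '[[[1,0,-4,0.12,0.9],[1,0,-8,0.26,0.9],[2,0,-12,0.4,0.9],[2,0,-15,0.54,0.9],[2,0,-17,0.68,0.9]]]' >/dev/null;python3 h.py
python3 -m creep '[[[0,-1,0,0.13,0.9],[0,-2,0,0.26,0.9],[0,-4,0,0.39,0.9],[0,-7,0,0.5,0.9],[1,-10,0,0.52,0.9]]]' >/dev/null;python3 h.py
```

```text
t44.85 p [0.4152 0.1756 0.9105] tilt 39.8 tow 4.2 | tooly az 9.6 | TCP az 22.9 r 0.451 | F [ 1.5  1.6 -3.9] op 0.0228 g 45.0 q [ 0.66 -0.26 -0.79  0.89 -0.12  1.74 -0.1 ]
t45.35 p [0.4426 0.1788 0.7923] tilt 39.5 tow 28.5 | tooly az 34.0 | TCP az 22.0 r 0.477 | F [ 0.9 -0.5 -3.6] op 0.0231 g 45.0 q [-0.19 -0.31 -0.11  1.33 -0.16  1.44  0.23]
t45.85 p [0.454  0.0747 0.7884] tilt 39.0 tow 58.2 | tooly az 63.2 | TCP az 9.3 r 0.460 | F [ 2.4 -0.2 -2.7] op 0.0231 g 45.0 q [-0.28 -0.16  0.43  1.21 -0.56  1.74  1.04]
```

```bash
python3 -m creep '[[[0,-1,-4,0.1,0.9],[1,-2,-8,0.2,0.9],[1,-4,-12,0.3,0.9],[2,-6,-16,0.39,0.9],[2,-9,-19,0.39,0.9]]]' >/dev/null;python3 h.py
python3 -m creep '[[[0.5,-4,-1,0,0.9],[1,-8,-2,0,0.9],[2,-12,-3,0,0.9],[3,-16,-4,0,0.9],[3,-20,-6,0,0.9]]]' >/dev/null; python3 h.py
python3 -c "
from h import *
tgt(199,250,d=.019)"
```

```text
t46.35 p [ 0.4748 -0.0124  0.5946] tilt 39.0 tow 81.1 | tooly az 85.5 | TCP az -1.5 r 0.475 | F [ 0.7 -1.  -3.3] op 0.0232 g 45.0 q [-0.19  0.05  0.68  1.48 -0.7   1.82  1.86]
t46.85 p [ 0.5055 -0.2148  0.5375] tilt 39.1 tow 80.6 | tooly az 85.5 | TCP az -23.0 r 0.549 | F [ 1.3  0.2 -3.6] op 0.0231 g 45.0 q [ 0.28  0.39  0.65  1.25 -0.78  2.01  2.24]
target [ 0.5144 -0.238   0.41  ] move cm [  0.89  -2.32 -12.75] | now at chan [290.5  10.6 341.6] toolz in chan [ 0.069 -0.057 -0.996] y [ 0.998 -0.003  0.07 ]
```

```bash
python3 -m creep '[[[0.2,-0.5,-2.5,0.04,0.9],[0.4,-1,-5.5,0.04,0.9],[0.7,-2,-9,0.04,0.9],[0.9,-2.3,-12.7,0.04,0.9],[0.9,-2.3,-12.7,0.04,0.9]]]' >/dev/null; python3 h.py
python3 -c "
from h import *
tgt(199,100,-1.5,d=.019)"
```

```text
t47.35 p [ 0.5113 -0.2359  0.4062] tilt 39.3 tow 83.3 | tooly az 87.2 | TCP az -24.8 r 0.563 | F [-0.6  0.6 -3.4] op 0.0231 g 45.0 q [ 0.31  0.49  0.63  1.4  -0.75  1.85  2.44]
target [ 0.5223 -0.1523  0.2871] move cm [  1.1    8.36 -11.91] | now at chan [198.4   3.3 245.8] toolz in chan [ 0.075 -0.026 -0.997] y [0.997 0.02  0.075]
```

```bash
python3 -m creep '[[[0.2,1.4,-2,0,0.9],[0.4,3.5,-5,0,0.9],[0.7,5.7,-8.2,0,0.9],[1.1,8.4,-11.9,0,0.9],[1.1,8.4,-11.9,0,0.9]]]' >/dev/null; python3 h.py
python3 -c "
from h import *
tgt(199,40,-1.5,d=.019)"
```

```text
t47.85 p [ 0.5223 -0.1463  0.2911] tilt 39.5 tow 83.5 | tooly az 87.9 | TCP az -15.6 r 0.542 | F [ 0.1  0.8 -3.5] op 0.0234 g 45.0 q [ 0.18  0.49  0.57  1.67 -0.79  1.58  2.49]
target [ 0.5249 -0.118   0.238 ] move cm [ 0.25  2.83 -5.31] | now at chan [206.2  -1.1  99.8] toolz in chan [ 0.078 -0.025 -0.997] y [0.997 0.029 0.077]
```

```bash
python3 -m creep '[[[0,0.2,-1.2,0,0.9],[0.1,0.9,-2.5,0,0.9],[0.2,1.8,-4,0,0.9],[0.3,2.8,-5.3,0,0.9],[0.3,2.8,-5.3,0,0.9]]]' >/dev/null; python3 h.py
python3 - <<'E'
from h import *
tgt(199,15,-1.5,d=.019)
for n in("top","scene"):
    p=snapshot(n); C=cloud(p,p["depth"]>0); Q=(C-O)@Rc*1000
    k=(Q[:,2]>22)&(Q[:,2]<58)&(abs(Q[:,1])<30)&(Q[:,0]>160)&(Q[:,0]<250); G=Q[k]; print(n,k.sum(),np.percentile(G,[2,50,98],axis=0).round(1) if k.any() else '')
    k=(Q[:,2]>85)&(Q[:,2]<111)&(abs(Q[:,1])<60)&(Q[:,0]>60)&(Q[:,0]<299); G=Q[k]; print(n,k.sum(),np.percentile(G,[2,50,98],axis=0).round(1) if k.any() else '')
E
```

```text
t48.35 p [ 0.5259 -0.1234  0.2403] tilt 39.3 tow 82.8 | tooly az 87.8 | TCP az -13.2 r 0.540 | F [ 1.   1.3 -3.3] op 0.0231 g 45.0 q [ 0.18  0.51  0.53  1.75 -0.81  1.47  2.52]
target [ 0.526  -0.1037  0.2175] move cm [ 0.01  1.97 -2.28] | now at chan [196.   -2.9  44.9] toolz in chan [ 0.074 -0.032 -0.997] y [0.997 0.028 0.073]
top 75 [[163.3 -20.3  22.4]
 [222.4  -1.3  54.9]
 [229.7  22.1  57.7]]
top 0 
scene 98 [[173.5 -20.2  22.6]
 [209.5  -3.2  45.1]
 [231.2  15.8  55.8]]
scene 91 [[170.6 -12.5  85.2]
 [221.5  -5.3  97.8]
 [227.2   9.7 107.5]]
```

```bash
python3 -m creep '[[[0,0.5,-0.5,-0.02,0.9],[0,1,-1,-0.04,0.9],[0,1.6,-1.8,-0.04,0.9],[0,2,-2.3,-0.04,0.9],[0,2,-2.3,-0.04,0.9]]]' >/dev/null; python3 h.py
python3 -c "
from h import *
tgt(200,5,-1.5,d=.019)"
```

```text
t48.95 p [ 0.5296 -0.115   0.2283] tilt 39.0 tow 78.4 | tooly az 85.6 | TCP az -12.2 r 0.542 | F [-12.1 -25.3  43.5] op 0.0236 g 45.2 q [ 0.16  0.5   0.53  1.8  -0.85  1.4   2.52]
target [ 0.5264 -0.0972  0.2099] move cm [-0.31  1.78 -1.84] | now at chan [196.2  -5.9  30.1] toolz in chan [ 0.066 -0.081 -0.995] y [ 0.998 -0.002  0.066]
```

```bash
python3 -m creep '[[[0,-1,1.5,0.02,0.9],[0,-1.8,2.6,0.04,0.9],[0,-1.8,2.6,0.04,0.9],[0,-1.8,2.6,0.04,0.9],[0,-1.8,2.6,0.04,0.9]]]' 50 >/dev/null; python3 h.py
python3 - <<'E'
from h import *
tgt(199,60,1,d=.019)
p=snapshot("scene"); cv2.imwrite("pics/s5.png",cv2.resize(p["img"][120:220,200:310,::-1],None,fx=6,fy=6,interpolation=2))
C=cloud(p,p["depth"]>0); Q=(C-O)@Rc*1000; hsv=cv2.cvtColor(p["img"],cv2.COLOR_RGB2HSV)[p["depth"]>0].astype(int)
b=(hsv[:,0]<12)&(hsv[:,1]>150)&(abs(Q[:,1]+35)<25)&(Q[:,2]>40)&(Q[:,2]<105)&(Q[:,0]>150)&(Q[:,0]<280); print(b.sum(),np.median(Q[b],0) if b.any() else '')
E
```

```text
t49.45 p [ 0.5258 -0.1216  0.2437] tilt 39.3 tow 82.7 | tooly az 87.8 | TCP az -13.0 r 0.540 | F [-0.   0.3 -3.9] op 0.0233 g 49.9 q [ 0.18  0.5   0.52  1.75 -0.81  1.46  2.52]
target [ 0.5215 -0.1293  0.2544] move cm [-0.42 -0.76  1.06] | now at chan [199.4  -2.7  46.7] toolz in chan [ 0.074 -0.034 -0.997] y [0.997 0.027 0.073]
18 [204.92939856 -32.94960047  78.14306907]
```

View pics/s5.png

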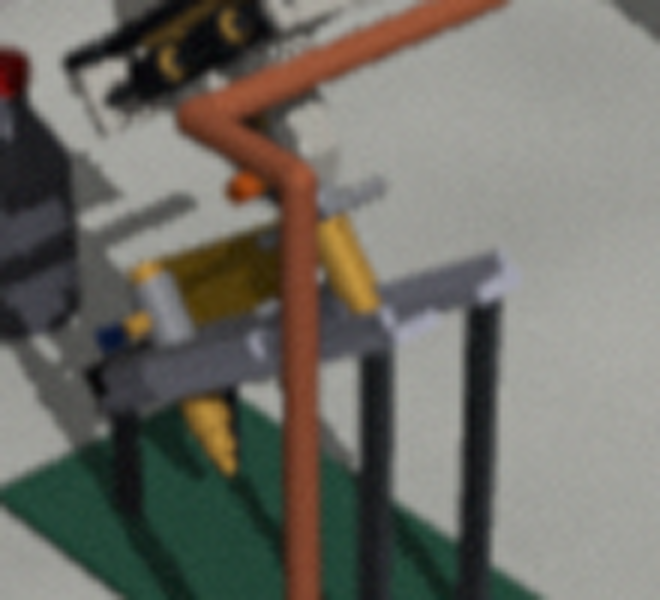

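Run:
```python
from h import *
for n in("scene","top"):
    p=snapshot(n); C=cloud(p,p["depth"]>0); Q=(C-O)@Rc*1000; hsv=cv2.cvtColor(p["img"],cv2.COLOR_RGB2HSV)[p["depth"]>0].astype(int)
    for z in range(-20,45,8):
        b=(abs(hsv[:,0]-19)<5)&(hsv[:,1]>110)&(abs(Q[:,1])<25)&(Q[:,2]>z)&(Q[:,2]<z+8)&(Q[:,0]>165)&(Q[:,0]<260)
        if b.sum()>2: print(n,z,b.sum(),"x",np.percentile(Q[b,0],[5,50,95]).round(1),"y",np.percentile(Q[b,1],[5,50,95]).round(1))
    f=(hsv[:,1]<60)&(Q[:,2]>48)&(Q[:,2]<66)&(abs(Q[:,1])<28)&(Q[:,0]>160)&(Q[:,0]<245); print(n,"flange",f.sum(),np.percentile(Q[f],[3,50,97],axis=0).round(1))
```

```text
scene -4 3 x [210.8 211.5 211.7] y [-2.1  0.6  5.3]
scene 4 13 x [204.3 210.3 214.3] y [-4.9 -1.5  6.9]
scene 12 20 x [202.7 210.9 215.9] y [-7.5 -2.6  6.7]
scene 20 18 x [206.6 210.3 216. ] y [-8.5 -1.8  4.3]
scene 28 19 x [202.4 210.8 215.4] y [-7.6 -2.5  5.1]
scene 36 18 x [206.3 211.2 215.3] y [-7.4 -2.1  6.5]
scene 44 8 x [204.3 212.  214.9] y [-3.5  0.4  5.3]
scene flange 50 [[ 1.785e+02 -1.800e+01  4.920e+01]
 [ 2.297e+02  1.000e-01  5.570e+01]
 [ 2.357e+02  1.700e+01  6.470e+01]]
top -4 4 x [208.  210.4 211.7] y [-3.2  1.1  4.6]
top 4 6 x [210.4 211.  211.8] y [-2.4  1.5  5.3]
top flange 71 [[185.4 -16.7  55.5]
 [226.2   2.7  60.1]
 [233.   20.1  63.6]]
```

```bash
python3 -c "
from h import *
tgt(199,34,-0.8,d=.019)"
python3 -m creep '[[[-0.1,0.3,-0.4,0,0.9],[-0.2,0.6,-0.9,0,0.9],[-0.2,0.6,-0.9,0,0.9],[-0.2,0.6,-0.9,0,0.9],[-0.2,0.6,-0.9,0,0.9]]]' >/dev/null; python3 h.py
python3 -c "
from h import *
tgt(199,20,-0.8,d=.019)"
```

```text
target [ 0.5244 -0.1145  0.2331] move cm [-0.14  0.73 -1.08] | now at chan [199.3  -2.8  47. ] toolz in chan [ 0.073 -0.034 -0.997] y [0.997 0.028 0.073]
t50.10 p [ 0.5243 -0.1168  0.2356] tilt 39.2 tow 82.6 | tooly az 87.8 | TCP az -12.6 r 0.537 | F [ 0.2 -0.1 -4.2] op 0.0232 g 49.9 q [ 0.18  0.51  0.51  1.76 -0.81  1.44  2.52]
target [ 0.525  -0.1065  0.2216] move cm [ 0.07  1.03 -1.4 ] | now at chan [198.6  -0.8  37.4] toolz in chan [ 0.073 -0.035 -0.997] y [0.997 0.028 0.072]
```

```bash
python3 -m creep '[[[0,0.2,-0.3,0,0.9],[0,0.5,-0.6,0,0.9],[0.1,0.7,-1,0,0.9],[0.1,0.7,-1,0,0.9],[0.1,0.7,-1,0,0.9]]]' >/dev/null; python3 h.py
python3 -c "
from h import *
tgt(199,15,-0.8,d=.019)"
```

```text
t50.60 p [ 0.5253 -0.1094  0.2254] tilt 39.2 tow 82.6 | tooly az 87.8 | TCP az -11.8 r 0.537 | F [ 1.4  0.4 -3. ] op 0.0233 g 49.9 q [ 0.18  0.51  0.5   1.78 -0.82  1.42  2.53]
target [ 0.5253 -0.1036  0.2175] move cm [-0.    0.58 -0.79] | now at chan [198.8  -1.3  24.8] toolz in chan [ 0.073 -0.034 -0.997] y [0.997 0.028 0.072]
```

```bash
python3 -m creep '[[[0,0.2,-0.3,0,0.9],[0,0.5,-0.6,0,0.9],[0,0.7,-1,0,0.9],[0,0.8,-1.1,0,0.9],[0,0.8,-1.1,0,0.9]]]' >/dev/null; python3 h.py
python3 -c "
from h import *
tgt(199,2,-0.8,d=.019)"
```

```text
t51.10 p [ 0.5256 -0.1015  0.2144] tilt 39.2 tow 82.6 | tooly az 87.8 | TCP az -10.9 r 0.535 | F [ 3.8 -0.2 -5.5] op 0.0234 g 49.9 q [ 0.18  0.52  0.48  1.8  -0.83  1.39  2.53]
target [ 0.5258 -0.0962  0.2068] move cm [ 0.03  0.53 -0.76] | now at chan [199.   -0.9  11.2] toolz in chan [ 0.073 -0.035 -0.997] y [0.997 0.028 0.072]
```

```bash
python3 -m creep '[[[0.1,0.2,-0.2,0,0.9],[0.1,0.3,-0.4,0,0.9],[0.1,0.4,-0.6,0,0.9],[0.1,0.4,-0.6,0,0.9],[0.1,0.4,-0.6,0,0.9]]]' >/dev/null; python3 h.py
python3 -c "
from h import *
tgt(199,0,-0.8,d=.019)"
```

```text
t51.60 p [ 0.5261 -0.0976  0.2084] tilt 39.2 tow 82.6 | tooly az 87.8 | TCP az -10.5 r 0.535 | F [ 1.7  0.8 -5. ] op 0.0230 g 49.9 q [ 0.18  0.52  0.47  1.81 -0.83  1.38  2.54]
target [ 0.5259 -0.0951  0.2052] move cm [-0.02  0.25 -0.32] | now at chan [198.8  -1.2   4. ] toolz in chan [ 0.073 -0.034 -0.997] y [0.997 0.028 0.072]
```

```bash
python3 -m creep '[[[0,0.1,-0.1,0,0.9],[0,0.2,-0.2,0,0.9],[0,0.2,-0.3,0,0.9],[0,0.2,-0.3,0,0.9],[0,0.2,-0.3,0,0.9]]]' >/dev/null; python3 h.py
python3 -m creep '[[[0,0.05,-0.1,0,0.9],[0,0.1,-0.15,0,0.9],[0,0.1,-0.15,0,0.9],[0,0.1,-0.15,0,0.9],[0,0.1,-0.15,0,0.9]]]' >/dev/null; python3 h.py
python3 -c "
from h import *
tgt(199,0,-0.8,d=.019)"
```

```text
t52.10 p [ 0.5263 -0.0956  0.2055] tilt 39.2 tow 82.6 | tooly az 87.8 | TCP az -10.3 r 0.535 | F [ 2.  -0.3 -3.5] op 0.0234 g 49.9 q [ 0.18  0.52  0.47  1.81 -0.83  1.37  2.54]
t52.60 p [ 0.5263 -0.0949  0.204 ] tilt 39.2 tow 82.6 | tooly az 87.8 | TCP az -10.2 r 0.535 | F [ 2.6 -1.2 -4.3] op 0.0230 g 49.9 q [ 0.18  0.52  0.46  1.81 -0.83  1.37  2.54]
target [ 0.5259 -0.0951  0.2052] move cm [-0.04 -0.02  0.12] | now at chan [198.5  -1.2  -1.1] toolz in chan [ 0.072 -0.035 -0.997] y [0.997 0.028 0.071]
```

```bash
python3 -m creep '[[[0,0.05,-0.1,0,0.9],[0,0.1,-0.2,0,0.9],[0,0.1,-0.2,0,0.9],[0,0.1,-0.2,0,0.9],[0,0.1,-0.2,0,0.9]]]' >/dev/null; python3 h.py
python3 -m creep '[[[0,0.05,-0.1,0,0.9],[0,0.1,-0.2,0,0.9],[0,0.1,-0.2,0,0.9],[0,0.1,-0.2,0,0.9],[0,0.1,-0.2,0,0.9]]]' >/dev/null; python3 h.py
python3 - <<'E'
from h import *
tgt(199,0,-0.8,d=.019)
for n in("scene","top"):
    p=snapshot(n); C=cloud(p,p["depth"]>0); Q=(C-O)@Rc*1000; hsv=cv2.cvtColor(p["img"],cv2.COLOR_RGB2HSV)[p["depth"]>0].astype(int)
    b=(hsv[:,0]<12)&(hsv[:,1]>150)&(abs(Q[:,1]+35)<20)&(Q[:,2]>15)&(Q[:,2]<60)&(Q[:,0]>150)&(Q[:,0]<260); print(n,b.sum(),np.median(Q[b],0).round(1) if b.any() else '')
    if n=="scene": cv2.imwrite("pics/s6.png",cv2.resize(p["img"][130:220,200:310,::-1],None,fx=6,fy=6,interpolation=2))
E
```

```text
t53.10 p [ 0.5265 -0.0946  0.2037] tilt 39.2 tow 82.4 | tooly az 87.9 | TCP az -10.2 r 0.535 | F [-0.9 -3.7  6.3] op 0.0233 g 49.9 q [ 0.18  0.52  0.46  1.81 -0.84  1.36  2.54]
t53.60 p [ 0.5269 -0.0945  0.2034] tilt 39.3 tow 82.2 | tooly az 87.9 | TCP az -10.2 r 0.535 | F [-3.6 -6.1 14.9] op 0.0228 g 50.0 q [ 0.18  0.52  0.46  1.81 -0.84  1.36  2.54]
target [ 0.5259 -0.0951  0.2052] move cm [-0.1  -0.06  0.18] | now at chan [198.5  -1.7  -1.9] toolz in chan [ 0.073 -0.039 -0.997] y [0.997 0.03  0.072]
scene 6 [201.4 -34.2  31. ]
top 0
```

```bash
python3 -m creep '[[[0,0,0.1,0,0.6],[0,0,0.1,0,0.5],[0,-0.2,0.4,0,0.5],[-0.1,-1.4,2,0,0.5],[-0.2,-2.9,4.1,0,0.5]]]' >/dev/null; python3 h.py
python3 -m creep '[[[-0.1,-1.9,2.4,0,0.5],[-0.2,-3.8,4.7,0,0.5],[-0.4,-6.4,7.8,0,0.5],[-0.5,-8.5,11,0,0.5],[-0.5,-8.5,11,0,0.5]]]' >/dev/null; python3 h.py
python3 - <<'E'
from h import *
for n in("top","scene"):
    p=snapshot(n); C=cloud(p,p["depth"]>0); Q=(C-O)@Rc*1000
    hsv=cv2.cvtColor(p["img"],cv2.COLOR_RGB2HSV)[p["depth"]>0].astype(int)
    for nm,m in(("blue",(hsv[:,0]>105)&(hsv[:,0]<125)),("org",hsv[:,0]<12)):
        b=m&(hsv[:,1]>140)&(abs(Q[:,1]+35)<25)&(Q[:,0]>-40)&(Q[:,0]<280)&(Q[:,2]>5)&(Q[:,2]<60); print(n,nm,b.sum(),np.median(Q[b],0).round(1) if b.any() else '')
    k=(Q[:,2]>50)&(Q[:,2]<64)&(abs(Q[:,1])<14)&(Q[:,0]>-40)&(Q[:,0]<260); print("tops x",np.histogram(Q[k,0],np.arange(0,261,20)))
    if n=="scene": cv2.imwrite("pics/s7.png",cv2.resize(p["img"][110:240,180:310,::-1],None,fx=4.5,fy=4.5,interpolation=2))
E
```

```text
t54.20 p [ 0.5232 -0.1203  0.2404] tilt 39.3 tow 83.0 | tooly az 87.8 | TCP az -12.9 r 0.537 | F [ 0.2 -0.1  0.4] op 0.0457 g 0.0 q [ 0.21  0.5   0.48  1.75 -0.79  1.45  2.51]
t54.70 p [ 0.5195 -0.2109  0.3549] tilt 39.0 tow 82.0 | tooly az 87.8 | TCP az -22.1 r 0.561 | F [ 0.8 -0.2  0.3] op 0.0464 g 0.0 q [ 0.32  0.48  0.53  1.51 -0.74  1.71  2.45]
top blue 0 
top org 4 [102.1 -33.9  32.9]
tops x (array([ 0, 24,  9,  0, 18, 24,  0,  0,  0,  0,  0,  0,  0]), array([  0,  20,  40,  60,  80, 100, 120, 140, 160, 180, 200, 220, 240,
       260]))
scene blue 9 [ 37.4 -33.2  25.9]
scene org 14 [100.1 -32.8  27.5]
tops x (array([ 0,  5,  7,  0,  2, 11,  0,  0,  0,  0,  0,  0,  0]), array([  0,  20,  40,  60,  80, 100, 120, 140, 160, 180, 200, 220, 240,
       260]))
```

View pics/s7.png

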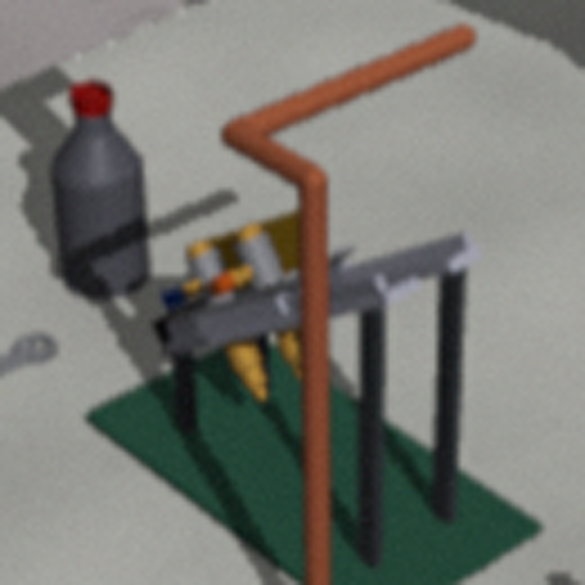

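Both injectors are seated at the bottom, blue at about (205, 265) and orange right behind it at about (255, 260). The bottle stands undisturbed and the gripper is clear, so I'm handing in.

```bash
python3 -m creep '[[[0,0,1,0,0.5],[0,0,2,0,0.5],[0,0,2,0,0.5],[0,0,2,0,0.5],[0,0,2,0,0.5]]]' >/dev/null; python3 -c "
from station import *
print(sign_off())"
```

```text
the job is handed in; nothing more can be done
None
```

Both good injectors are at rest at the bottom of the chute, blue first at the stop and orange right behind it, caps on the open side. The job was handed in at about 55 s, and the hand-in returned no verdict. The rusty injector and the bystanders were not touched. On the orange's first lowering its nozzle caught a rail (about 52 N at the wrist), so I backed off and re-centred it. It was about 4° off square when released, because the arm's lean could only be set by pushing against its joint limits.

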